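# Re-square a slipped plate pack held by one left-hand and one right-hand clamp screw

## Task

The thin plywood plates in the steel jig have crept out from its back fence: loosen both orange clamp levers by a good third of a turn, knock all five plates back flush and square against the fence, then swing both levers back until they are fully tight. One of the two screws has a left-hand thread and nothing shows which, so try each lever gently one way and, if it binds, the other way; never force it. Leave the tape roll, the tape measure and the marker where they are.

Things in the scene. Friction and masses are not known exactly. Their poses are not given: they have to be found in the camera images.
- pack_jig: steel jig fixed to the bench, holding a pack of thin plates. Origin at bench height under the centre of a flush pack; x points from the open front to the back fence, y left. Bed x -48 to 130, y -160 to 160 mm, 10 mm thick (the plates overhang its front); fence face at x = 55, top z = 34 mm; a side guide along each end of the pack, 2 mm play each side, top z = 32 mm. Two blue clamps stand behind the fence.
- clamp_a: blue gooseneck screw clamp a, fixed on the jig; origin on its upright screw axis, on the jig's bed (z = 10 mm). Its screw stands at x = 10 mm, y = 100 or -100 mm of the jig; which clamp is on which side varies. The two clamps look alike, one has a left-hand, the other a right-hand thread. Blue arm's top 64 mm above the origin, the lever turns freely above it.
- lever_a (a joint): turn of clamp a's orange lever, rad: 0 = tight, against a hard stop; grows up to 3.4 as it is loosened, whichever way round that is. When tight the lever points to the jig's front (jig -x). The screw lifts 2.5 mm per rad; its sprung foot leaves the pack after about 0.8 rad. Friction 0.35 N m, so 6 N at the grip point; it stays where it is left.
- lever_a_grip (a point): point on the centre line of clamp a's orange lever, 62 mm out from the screw axis and 99 mm above the jig's bed (35 mm above the clamp's arm). The lever is a round bar 14 mm thick that rises gently outward and ends in a 20 mm ball, 90 mm from the axis. It moves up 2.5 mm per rad of loosening.
- clamp_b: blue gooseneck screw clamp b, fixed on the jig; origin on its upright screw axis, on the jig's bed (z = 10 mm). Its screw stands at x = 10 mm, y = 100 or -100 mm of the jig; which clamp is on which side varies. The two clamps look alike, one has a left-hand, the other a right-hand thread. Blue arm's top 64 mm above the origin, the lever turns freely above it.
- lever_b (a joint): turn of clamp b's orange lever, rad: 0 = tight, against a hard stop; grows up to 3.4 as it is loosened, whichever way round that is. When tight the lever points to the jig's front (jig -x). The screw lifts 2.5 mm per rad; its sprung foot leaves the pack after about 0.8 rad. Friction 0.35 N m, so 6 N at the grip point; it stays where it is left.
- lever_b_grip (a point): point on the centre line of clamp b's orange lever, 62 mm out from the screw axis and 99 mm above the jig's bed (35 mm above the clamp's arm). The lever is a round bar 14 mm thick that rises gently outward and ends in a 20 mm ball, 90 mm from the axis. It moves up 2.5 mm per rad of loosening.
- plate1: thin plywood plate 110 x 240 x 4 mm (x, y, z), 120 g, number 1 from the bottom of the pack of five (pack 20 mm high, from z = 10 to 30 mm). Origin at the centre of its underside, x and y as the jig's when flush; flush against the fence its origin is on the jig's x = 0. At the start it has crept 5 to 20 mm toward the jig's open front.
- plate2: thin plywood plate 110 x 240 x 4 mm (x, y, z), 120 g, number 2 from the bottom of the pack of five (pack 20 mm high, from z = 10 to 30 mm). Origin at the centre of its underside, x and y as the jig's when flush; flush against the fence its origin is on the jig's x = 0. At the start it has crept 5 to 20 mm toward the jig's open front.
- plate3: thin plywood plate 110 x 240 x 4 mm (x, y, z), 120 g, number 3 from the bottom of the pack of five (pack 20 mm high, from z = 10 to 30 mm). Origin at the centre of its underside, x and y as the jig's when flush; flush against the fence its origin is on the jig's x = 0. At the start it has crept 5 to 20 mm toward the jig's open front.
- plate4: thin plywood plate 110 x 240 x 4 mm (x, y, z), 120 g, number 4 from the bottom of the pack of five (pack 20 mm high, from z = 10 to 30 mm). Origin at the centre of its underside, x and y as the jig's when flush; flush against the fence its origin is on the jig's x = 0. At the start it has crept 5 to 20 mm toward the jig's open front.
- plate5: thin plywood plate 110 x 240 x 4 mm (x, y, z), 120 g, number 5 from the bottom of the pack of five (pack 20 mm high, from z = 10 to 30 mm). Origin at the centre of its underside, x and y as the jig's when flush; flush against the fence its origin is on the jig's x = 0. At the start it has crept 5 to 20 mm toward the jig's open front.
- masking_tape: roll of masking tape, 92 mm across, 25 mm high, lying left of the jig; leave it. Origin under its centre.
- tape_measure: dark tape measure 64 x 72 x 33 mm at the right front; leave it. Origin under its centre.
- marker: black and white felt marker 131 mm long, 16 mm thick, in front at the left; leave it. Origin under its centre.

How it is judged:
By the outcome, as a careful person would: the job done as asked, in the order asked, and still so for the second after the job is handed in, with the robot touching nothing.
It also fails if it takes over 72 s, if anything falls off the work surface, if the arm or the gripper's body presses on something with over 40 N, if the wrist force passes 120 N, or if a joint passes its speed limit or range.

## Robot

A 6-joint arm with a two-finger parallel gripper is mounted at the origin on a cart in front of the work surface, level with it; the furniture and walls round the work are solid. World frame = base frame: x ahead of the robot, y to its left, z up, the work surface at z = 0. Lengths are in m, angles in rad, forces in N, time in s.
With the tool pointing down it reaches from about 0.35 to 0.975 m from the base axis. Payload 4.9 kg.
Tool frame: the origin (TCP) lies midway between the tips of the shut fingers; the grasp point (between the pads) lies 19 mm behind it; z points along the fingers, y is the direction in which the jaws open and shut (so a half turn about z gives the same grasp; the last joint's range is limited). The gripper opens to 85 mm and grips with 20 to 120 N. Pads are 22 mm wide; open, the fingers measure 114 mm over their backs; the gripper's body (76 mm by 85 mm) begins 54 mm behind the grasp point. The pads swing forward as they close: fully open they stand 13 mm farther back than shut.
Start: joints at [-1.431, 0.053, 1.613, -0, 1.476, -0.119], TCP at [0.16, -0.604, 0.231] pointing down, gripper open.
Joint ranges: [-3.01, 3.01], [-1.01, 2.22], [0.06, 2.58], [-1.02, 4.17], [0.09, 2.62], [-3.14, 3.14]. Speed limits (rad/s): [2.57, 2.57, 3.14, 3.14, 3.14, 3.14].

## Interface

Orientations are given as a unit quaternion [w, x, y, z].
In Python, from plant import * gives the robot as it stands.
- The arm moves only by the tool step_arm, never from a script. Its argument "rows" is a list of rows, each an object of numbers: "claw": the closure, from -1 (fully open) to 1 (shut), so that 0 is half open; "x", "y", "z": the shift along the tool's x, y, z scaled (see below); "wx", "wy", "wz": the turn, a rotation vector about the tool's x, y, z scaled (see below). A call has exactly 8 rows; each row is the pose to reach, as a shift and turn from the pose commanded when the call began, along the tool's axes at that moment; what a row does not reach only later rows make up. The controller multiplies each number of a shift by 0.1 m and each number of a turn by 2 rad. A row lasts 1/8 s, in which the tool goes at most 62.5 mm and 10.7 degrees, less where a joint would pass 70% of its speed; a pose out of reach is approached as far as the arm can. A call with a number of a shift or a turn outside -1 to 1 is refused whole. A call with a gripper value outside its range is refused whole. The fingers move at their own pace and stop on an object; the grip force is fixed at half the most. Time passes only in rows, so rows that repeat a pose let the fingers close, or fill a call up. It gives the time, the measured TCP pose, the force and the opening at its end, in the units of the state.
- state(): the state, without advancing time (a new reading comes with each control period).
- grab_frame(name): name is "scene" or "side" or "wrist"; returns the picture (384x512x3 uint8, red, green, blue); there is no depth.
- get_calibration(name): a dict with "fov_y" (degrees; the focal length in pixels is half the picture's height over the tangent of half this angle, whatever the lens; pixels are square), "cx", "cy" (the principal point, pixels), "T" (4x4, takes a point from camera to world coordinates); the wrist camera has in their place "tool_from_camera" (4x4, takes a point from camera to tool coordinates, whose origin is the TCP and whose axes are the flange's). Camera axes: x right, y down, z forward; pixel columns grow to the right and rows downward; lengths in m; the calibration is good to about 2 mm. The wrist camera is an equidistant fisheye: a pixel r from the principal point sees the ray r / f radians off the axis. A picture is of the moment at which its call begins: read the wrist's pose just before it. get_calibration takes no time and is no camera call.
- job_done(): hands the job in, once; it reports no verdict.
The state is a dict: "time": time; "joint_pos": joint angles; "joint_vel": joint speeds; "joint_efforts": joint torques, N m; "tool_pos": TCP position; "tool_rot": TCP orientation; "contact_force": force on the tool from outside, world axes, zero at the start; "ft_torque": the same for the moment, N m; "gripper_width": opening from 0.0 (shut) to 1.0 (fully open).
Only numpy, scipy, OpenCV 4.12 (cv2) and the standard library are available. Lean on these libraries where they do the work, as an engineer would, in place of code of your own. Each camera call takes 0.05 s, during which the arm holds its last target.

## Working session

There is one attempt and no reset: what is moved stays moved. The work goes in short steps, Python scripts to look and compute and a tool call to move; the robot and the scene stay as the last step left them, time stands still between calls to the robot, and variables do not carry over. Pictures are saved under pics/ and viewed, and the job is handed in when it is done.

Besides the shell and the picture viewer there is one more tool, called as name([rows], argument=value, ...), one row to a line, values as JSON. step_arm: Moves the arm, as the interface text tells. Shifts and turns lie within -1 to 1; 1 stands for 0.1 m of shift or 2 rad of turn. Its arguments: {"type":"object","properties":{"rows":{"type":"array"}},"required":["rows"]}

```bash
ls; mkdir -p pics; python3 - <<'E'
from plant import *
import cv2
print(state())
for n in ("scene","side","wrist"):
    cv2.imwrite(f"pics/{n}0.png",grab_frame(n)[:,:,::-1]); print(n,get_calibration(n))
E
```

```text
pics
{'time': 0.0, 'joint_pos': array([-1.43104265e+00,  5.33460895e-02,  1.61428249e+00,  9.15357815e-06,
        1.47596266e+00, -1.19035047e-01]), 'joint_vel': array([-0.00088073,  0.00112732,  0.00032727,  0.00063931, -0.0005093 ,
        0.00089263]), 'joint_efforts': array([-5.10326718e-04, -3.93686235e+01, -3.70174706e+01, -1.32787613e-04,
        7.07163315e-03, -8.78180089e-06]), 'tool_pos': array([ 0.15984013, -0.60358705,  0.23007655]), 'tool_rot': array([-9.99282273e-04,  9.91639785e-01,  1.29033093e-01, -5.79621691e-06]), 'contact_force': array([ 0.32591877,  0.25599866, -0.44457173]), 'ft_torque': array([ 0.04191965, -0.01425489,  0.02549043]), 'gripper_width': 1.0035551754565704}
scene {'fov_y': 42.969259384639614, 'cx': 262.934922526813, 'cy': 197.61486863266433, 'T': array([[ 0.71355013, -0.32848866,  0.61882261, -0.22155639],
       [-0.70013469, -0.3020037 ,  0.64699705, -0.49685017],
       [-0.02564447, -0.894924  , -0.44548108,  0.60528367],
       [ 0.        ,  0.        ,  0.        ,  1.        ]])}
side {'fov_y': 42.02210647949141, 'cx': 246.59454295448123, 'cy': 190.53252221226438, 'T': array([[ 0.94245091, -0.21181212,  0.25869271,  0.1646133 ],
       [-0.33360849, -0.5444283 ,  0.76961237, -0.73655492],
       [-0.0221736 , -0.81162396, -0.58375926,  0.80745168],
       [ 0.        ,  0.        ,  0.        ,  1.        ]])}
wrist {'fov_y': 65.70646984690485, 'cx': 258.51002538320563, 'cy': 196.82971164079532, 'tool_from_camera': array([[-5.26789244e-04, -9.61584713e-01, -2.74507856e-01,
         6.92183213e-02],
       [ 9.99999850e-01, -5.47793142e-04, -1.44453884e-07,
         1.97203797e-04],
       [-1.50234616e-04, -2.74507815e-01,  9.61584857e-01,
        -1.41600613e-01],
       [ 0.00000000e+00,  0.00000000e+00,  0.00000000e+00,
         1.00000000e+00]])}
```

View pics/scene0.png

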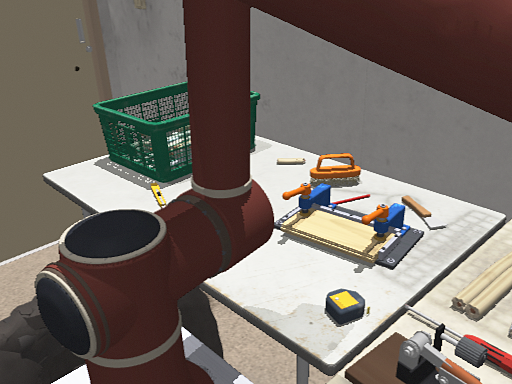

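View pics/side0.png

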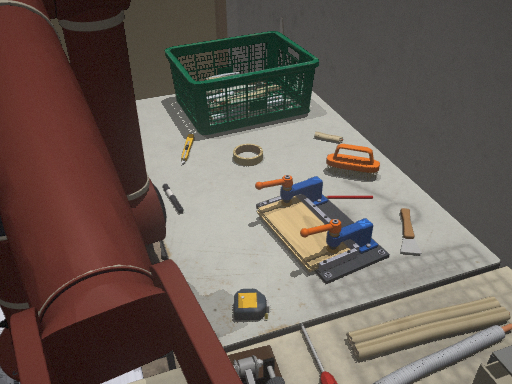

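View pics/wrist0.png

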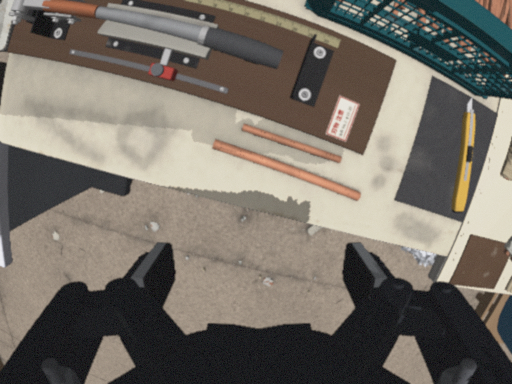

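The side view shows the jig centred near (320,232) with both clamps. The marker is at (172,198), the tape roll at (248,154) and the tape measure at (250,304). I'll zoom in to measure.

```bash
python3 - <<'E'
import cv2
s=cv2.imread("pics/side0.png")[165:290,240:400]; cv2.imwrite("pics/side0z.png",cv2.resize(s,None,fx=5,fy=4.8,interpolation=cv2.INTER_CUBIC))
s=cv2.imread("pics/scene0.png")[170:275,265:435]; cv2.imwrite("pics/scene0z.png",cv2.resize(s,None,fx=4.7,fy=4.7,interpolation=cv2.INTER_CUBIC))
E
```

```text
(no output)
```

View pics/side0z.png

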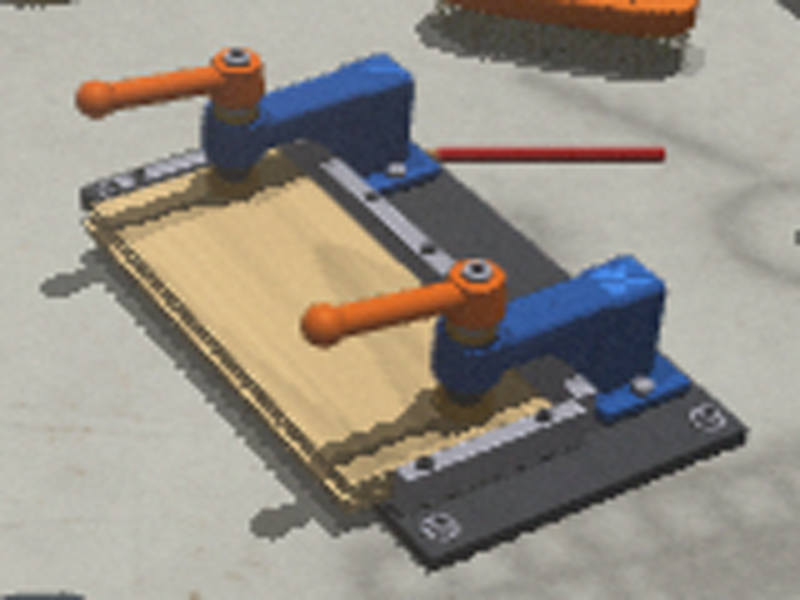

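View pics/scene0z.png

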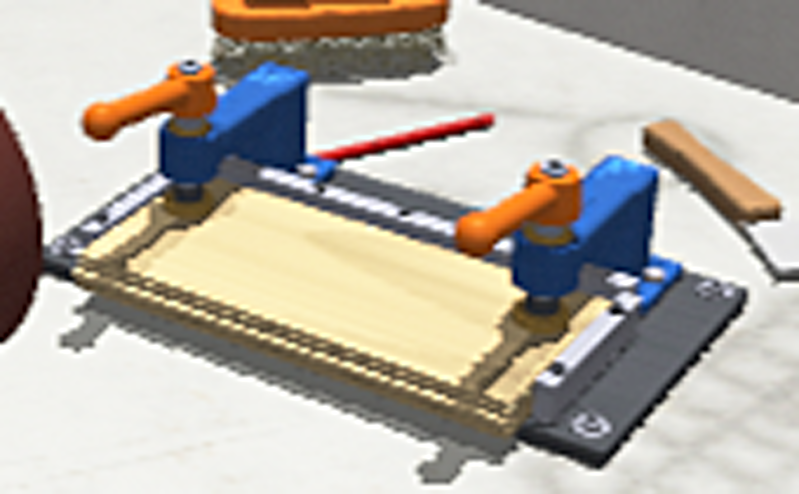

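```bash
cat > h.py <<'E'
import numpy as np, cv2
from scipy.optimize import least_squares
from scipy.spatial.transform import Rotation as R
from plant import *
def proj(n,P):
    c=get_calibration(n); f=192/np.tan(np.radians(c['fov_y']/2)); T=c['T']
    q=(np.atleast_2d(P)-T[:3,3])@T[:3,:3]
    return np.c_[c['cx']+f*q[:,0]/q[:,2], c['cy']+f*q[:,1]/q[:,2]]
def tool():
    s=state(); q=s['tool_rot']; return s['tool_pos'],R.from_quat([q[1],q[2],q[3],q[0]])
def projw(P,pose=None):
    c=get_calibration('wrist'); f=192/np.tan(np.radians(c['fov_y']/2))
    p,r=pose or tool(); M=c['tool_from_camera']
    q=(r.inv().apply(np.atleast_2d(P)-p)-M[:3,3])@M[:3,:3]
    d=np.hypot(q[:,0],q[:,1]); th=np.arctan2(d,q[:,2])
    return np.c_[c['cx']+f*th*q[:,0]/d, c['cy']+f*th*q[:,1]/d]
def jw(j,P):
    P=np.atleast_2d(np.array(P,float)); c,s=np.cos(j[2]),np.sin(j[2])
    return np.c_[j[0]+c*P[:,0]-s*P[:,1], j[1]+s*P[:,0]+c*P[:,1], P[:,2]]
E
cat > fit.py <<'E'
from h import *
S=np.array([[432,558],[747,430],[322,325],[95,98],[478,268],[237,55]])/[5,4.8]+[240,165]
C=np.array([[598,458],[747,289],[475,235],[100,122],[555,165],[190,67]])/4.7+[265,170]
def pts(v):
    return jw(v[:3],[[-.048,-.16,.01],[.13,-.16,.01],[-.08,-.1,v[3]],[-.08,.1,v[3]],[.01,-.1,v[4]],[.01,.1,v[4]]])
f=lambda v:np.r_[(proj('side',pts(v))-S).ravel(),(proj('scene',pts(v))-C).ravel()]
r=least_squares(f,[.6,-.1,0,.115,.115],loss='soft_l1')
print(r.x, r.fun.reshape(-1,2).round(1).tolist())
E
python3 fit.py
```

```text
[0.5914177  0.09836259 0.14391643 0.11634085 0.11190352] [[0.1, 0.2], [1.0, -0.5], [-3.4, 0.4], [-3.4, 0.2], [0.2, 0.7], [0.3, 0.3], [1.6, -1.8], [1.2, -0.9], [-1.6, -0.1], [-2.2, -0.5], [0.3, -0.0], [0.3, -0.9]]
```

```bash
sed -i 's/-.08,-.1,v\[3\]/.01-v[5],-.1,v[3]/;s/-.08,.1,v\[3\]/.01-v[5],.1,v[3]/;s/.115,.115\]/.115,.115,.085]/' fit.py; python3 fit.py
```

```text
[0.59009025 0.0989267  0.14073037 0.11185954 0.11223561 0.07914896] [[-0.8, 0.3], [0.3, -0.3], [-0.0, 0.4], [0.1, 0.3], [-0.6, 0.6], [-0.2, 0.1], [0.9, -1.5], [0.8, -0.6], [-0.1, -0.1], [-0.0, -0.5], [-0.4, 0.0], [-0.2, -0.9]]
```

```bash
cat >> h.py <<'E'
J=[.5901,.0989,.1407]
def heading(r=None):
    r=r or tool()[1]; v=r.apply([1,0,0]); return np.arctan2(v[1],v[0])
def rows(start,tgts,claw=None):
    """start,(tgts)=(x,y,z,heading) world; prints rows"""
    h=start[3]
    for t in tgts:
        d=np.array(t[:3])-start[:3]; c,s=np.cos(h),np.sin(h)
        x=(c*d[0]+s*d[1])*10; y=(s*d[0]-c*d[1])*10; z=-d[2]*10
        dh=t[3]-h
        print("x %.3f y %.3f z %.3f wz %.3f"%(x,y,z,-dh/2))
def now():
    p,r=tool(); return [*p,heading(r)]
def jp(x,y,z,h): return [*jw(J,[[x,y,z]])[0],J[2]+h]
E
python3 - <<'E'
from h import *
n=now();print(n)
rows(n,[jp(-.048,-.1,.2,0)])
E
```

```text
[np.float64(0.15986130269961296), np.float64(-0.6036813209415821), np.float64(0.23029519791084), np.float64(0.2587588780373153)]
x 5.362 y -4.755 z 0.303 wz 0.059
```

step_arm([
  {"x": 0.5,"y": -0.44,"z": 0,"wz": 0.059,"claw": 0.4},
  {"x": 1,"y": -0.88,"z": 0,"wz": 0.059,"claw": 0.4},
  {"x": 1,"y": -0.88,"z": 0,"wz": 0.059,"claw": 0.4},
  {"x": 1,"y": -0.88,"z": 0,"wz": 0.059,"claw": 0.4},
  {"x": 1,"y": -0.88,"z": 0,"wz": 0.059,"claw": 0.4},
  {"x": 1,"y": -0.88,"z": 0,"wz": 0.059,"claw": 0.4},
  {"x": 1,"y": -0.88,"z": 0,"wz": 0.059,"claw": 0.4},
  {"x": 1,"y": -0.88,"z": 0,"wz": 0.059,"claw": 0.4},
])

```text
schema error: expected keys claw, x, y, z, wx, wy, wz
```

step_arm([
  {"x": 0.5,"y": -0.44,"claw": 0.4},
  {"x": 1,"y": -0.88,"claw": 0.4},
  {"x": 1,"y": -0.88,"claw": 0.4},
  {"x": 1,"y": -0.88,"claw": 0.4},
  {"x": 1,"y": -0.88,"claw": 0.4},
  {"x": 1,"y": -0.88,"claw": 0.4},
  {"x": 1,"y": -0.88,"claw": 0.4},
  {"x": 1,"y": -0.88,"claw": 0.4},
])

```text
schema error: expected keys claw, x, y, z, wx, wy, wz
```

step_arm([
  {"x": 0.5,"y": -0.44,"claw": 0.4},
  {"x": 1,"y": -0.88,"claw": 0.4},
  {"x": 1,"y": -0.88,"claw": 0.4},
  {"x": 1,"y": -0.88,"claw": 0.4},
  {"x": 1,"y": -0.88,"claw": 0.4},
  {"x": 1,"y": -0.88,"claw": 0.4},
  {"x": 1,"y": -0.88,"claw": 0.4},
  {"x": 1,"y": -0.88,"claw": 0.4},
])

```text
schema error: expected keys claw, x, y, z, wx, wy, wz
```

```bash
python3 - <<'E'
from h import *
n=now();print(n,state()['time'],state()['joint_pos'],state()['gripper_width'])
rows(n,[jp(-.048,-.1,.2,0)])
E
```

```text
[np.float64(0.15986130269961296), np.float64(-0.6036813209415821), np.float64(0.23029519791084), np.float64(0.2587588780373153)] 0.15 [-1.43102520e+00  5.32483164e-02  1.61401798e+00 -1.56384369e-06
  1.47602658e+00 -1.18987770e-01] 1.0042889847545777
x 5.362 y -4.755 z 0.303 wz 0.059
```

step_arm([
  {"claw": 0.4,"x": 0.5,"y": -0.44,"z": 0,"wx": 0,"wy": 0,"wz": 0.06},
  {"claw": 0.4,"x": 1,"y": -0.88,"z": 0,"wx": 0,"wy": 0,"wz": 0.06},
  {"claw": 0.4,"x": 1,"y": -0.88,"z": 0,"wx": 0,"wy": 0,"wz": 0.06},
  {"claw": 0.4,"x": 1,"y": -0.88,"z": 0,"wx": 0,"wy": 0,"wz": 0.06},
  {"claw": 0.4,"x": 1,"y": -0.88,"z": 0,"wx": 0,"wy": 0,"wz": 0.06},
  {"claw": 0.4,"x": 1,"y": -0.88,"z": 0,"wx": 0,"wy": 0,"wz": 0.06},
  {"claw": 0.4,"x": 1,"y": -0.88,"z": 0,"wx": 0,"wy": 0,"wz": 0.06},
  {"claw": 0.4,"x": 1,"y": -0.88,"z": 0,"wx": 0,"wy": 0,"wz": 0.06},
])

```text
time: 1.15
tool_pos: [0.2338, -0.4938, 0.2312]
tool_rot: [-0.0, 0.998, 0.069, -0.0]
contact_force: [0.8, 1.5, 0.7]
gripper_width: 0.296
```

step_arm([
  {"claw": 0.4,"x": 0.5,"y": -0.44,"z": 0,"wx": 0,"wy": 0,"wz": 0},
  {"claw": 0.4,"x": 1,"y": -0.88,"z": 0,"wx": 0,"wy": 0,"wz": 0},
  {"claw": 0.4,"x": 1,"y": -0.88,"z": 0,"wx": 0,"wy": 0,"wz": 0},
  {"claw": 0.4,"x": 1,"y": -0.88,"z": 0,"wx": 0,"wy": 0,"wz": 0},
  {"claw": 0.4,"x": 1,"y": -0.88,"z": 0,"wx": 0,"wy": 0,"wz": 0},
  {"claw": 0.4,"x": 1,"y": -0.88,"z": 0,"wx": 0,"wy": 0,"wz": 0},
  {"claw": 0.4,"x": 1,"y": -0.88,"z": 0,"wx": 0,"wy": 0,"wz": 0},
  {"claw": 0.4,"x": 1,"y": -0.88,"z": 0,"wx": 0,"wy": 0,"wz": 0},
])

```text
time: 2.15
tool_pos: [0.3207, -0.3928, 0.2313]
tool_rot: [-0.0, 0.998, 0.069, -0.0]
contact_force: [-0.5, -0.3, -1.2]
gripper_width: 0.298
```

step_arm([
  {"claw": 0.4,"x": 0.5,"y": -0.44,"z": 0,"wx": 0,"wy": 0,"wz": 0},
  {"claw": 0.4,"x": 1,"y": -0.88,"z": 0,"wx": 0,"wy": 0,"wz": 0},
  {"claw": 0.4,"x": 1,"y": -0.88,"z": 0,"wx": 0,"wy": 0,"wz": 0},
  {"claw": 0.4,"x": 1,"y": -0.88,"z": 0,"wx": 0,"wy": 0,"wz": 0},
  {"claw": 0.4,"x": 1,"y": -0.88,"z": 0,"wx": 0,"wy": 0,"wz": 0},
  {"claw": 0.4,"x": 1,"y": -0.88,"z": 0,"wx": 0,"wy": 0,"wz": 0},
  {"claw": 0.4,"x": 1,"y": -0.88,"z": 0,"wx": 0,"wy": 0,"wz": 0},
  {"claw": 0.4,"x": 1,"y": -0.88,"z": 0,"wx": 0,"wy": 0,"wz": 0},
])

```text
time: 3.15
tool_pos: [0.4076, -0.2919, 0.2313]
tool_rot: [0.0, 0.998, 0.069, 0.0]
contact_force: [-0.2, 0.3, 0.8]
gripper_width: 0.298
```

```bash
python3 - <<'E'
from h import *
n=now();print(n,state()['time'],state()['joint_pos'],state()['gripper_width'])
rows(n,[jp(-.048,-.1,.2,0)])
E
```

```text
[np.float64(0.40756387278670936), np.float64(-0.29192363058258686), np.float64(0.2313016605160134), np.float64(0.13794601376723703)] 3.15 [-7.70103658e-01 -2.49761857e-01  1.89428903e+00 -1.47830694e-05
  1.49704247e+00  6.62747744e-01] 0.2980621398982787
x 1.868 y -2.619 z 0.313 wz -0.001
```

step_arm([
  {"claw": 0.4,"x": 0.4,"y": -0.5,"z": 0,"wx": 0,"wy": 0,"wz": 0},
  {"claw": 0.4,"x": 0.9,"y": -1,"z": 0,"wx": 0,"wy": 0,"wz": 0},
  {"claw": 0.4,"x": 0.9,"y": -1,"z": 0,"wx": 0,"wy": 0,"wz": 0},
  {"claw": 0.4,"x": 0.9,"y": -1,"z": 0,"wx": 0,"wy": 0,"wz": 0},
  {"claw": 0.4,"x": 0.9,"y": -1,"z": 0,"wx": 0,"wy": 0,"wz": 0},
  {"claw": 0.4,"x": 0.9,"y": -1,"z": 0,"wx": 0,"wy": 0,"wz": 0},
  {"claw": 0.4,"x": 0.9,"y": -1,"z": 0,"wx": 0,"wy": 0,"wz": 0},
  {"claw": 0.4,"x": 0.9,"y": -1,"z": 0,"wx": 0,"wy": 0,"wz": 0},
])

```text
time: 4.15
tool_pos: [0.4829, -0.1805, 0.2313]
tool_rot: [0.0, 0.998, 0.069, 0.0]
contact_force: [0.4, 0.9, 0.2]
gripper_width: 0.298
```

step_arm([
  {"claw": 0.4,"x": 0.4,"y": -0.5,"z": 0,"wx": 0,"wy": 0,"wz": 0},
  {"claw": 0.4,"x": 0.8,"y": -1,"z": 0,"wx": 0,"wy": 0,"wz": 0},
  {"claw": 0.4,"x": 0.8,"y": -1,"z": 0,"wx": 0,"wy": 0,"wz": 0},
  {"claw": 0.4,"x": 0.8,"y": -1,"z": 0,"wx": 0,"wy": 0,"wz": 0},
  {"claw": 0.4,"x": 0.8,"y": -1,"z": 0,"wx": 0,"wy": 0,"wz": 0},
  {"claw": 0.4,"x": 0.8,"y": -1,"z": 0,"wx": 0,"wy": 0,"wz": 0},
  {"claw": 0.4,"x": 0.8,"y": -1,"z": 0,"wx": 0,"wy": 0,"wz": 0},
  {"claw": 0.4,"x": 0.8,"y": -1,"z": 0,"wx": 0,"wy": 0,"wz": 0},
])

```text
time: 5.15
tool_pos: [0.5484, -0.0703, 0.2313]
tool_rot: [0.0, 0.998, 0.069, 0.0]
contact_force: [-0.1, 0.4, 0.5]
gripper_width: 0.3
```

```bash
python3 - <<'E'
from h import *
n=now();print(n,state()['time'],state()['joint_pos'],state()['gripper_width'])
rows(n,[jp(-.048,-.1,.2,0)])
cv2.imwrite("pics/w1.png",cv2.resize(grab_frame('wrist')[:,:,::-1],None,fx=1.55,fy=1.55))
E
```

```text
[np.float64(0.5483940645041542), np.float64(-0.07032723427326291), np.float64(0.23133234774047876), np.float64(0.1381024427127279)] 5.15 [-2.62159284e-01 -1.19565892e-01  1.78101984e+00  4.03164736e-06
  1.48009034e+00  1.17053424e+00] 0.2998210920857736
x 0.169 y -0.618 z 0.313 wz -0.001
```

View pics/w1.png

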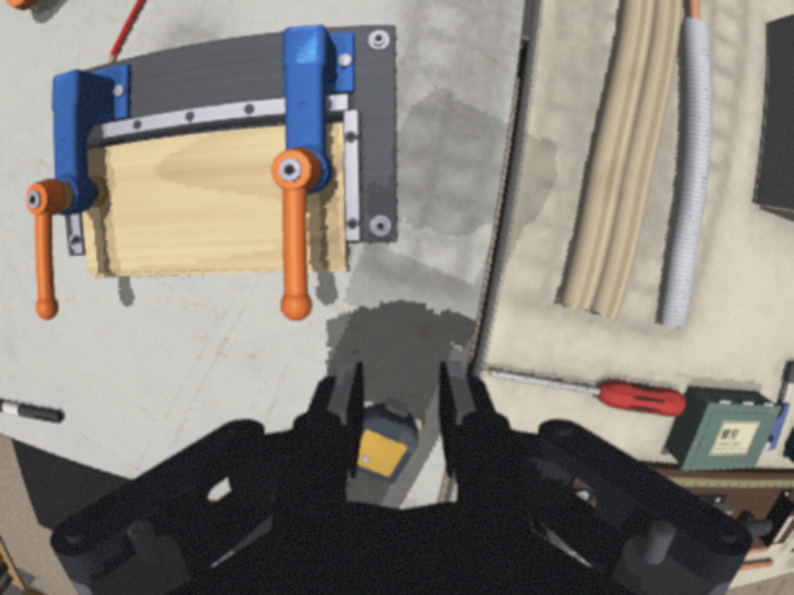

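The wrist view is sharp. The right lever's screw is at (291,170) and its ball at (295,305); the left's are at (36,199) and (46,308). I'll refit the jig pose with these.

```bash
cat >> fit.py <<'E'
pose=(np.array([0.5484,-0.0703,0.2313]),R.from_quat([0.99762,0.06896,0,0])); 
W=np.array([[396,243],[396,26],[295,305],[46,308],[291,170],[36,199]])/1.55
pose=(pose[0],R.from_euler('z',.1381)*R.from_quat([1,0,0,0]))
g=lambda v:np.r_[f(v),2*(projw(pts(v),pose)-W).ravel()]
r=least_squares(g,r.x,loss='soft_l1')
print(r.x.round(4), r.fun.reshape(-1,2).round(1).tolist())
E
python3 fit.py
```

```text
[0.59009025 0.0989267  0.14073037 0.11185954 0.11223561 0.07914896] [[-0.8, 0.3], [0.3, -0.3], [-0.0, 0.4], [0.1, 0.3], [-0.6, 0.6], [-0.2, 0.1], [0.9, -1.5], [0.8, -0.6], [-0.1, -0.1], [-0.0, -0.5], [-0.4, 0.0], [-0.2, -0.9]]
[0.5895 0.0997 0.1429 0.1127 0.1093 0.0797] [[-1.1, 0.1], [-0.1, -0.6], [-0.6, 0.0], [-0.5, 0.1], [-1.0, 1.5], [-0.7, 1.0], [0.5, -1.6], [0.3, -0.7], [-0.6, -0.4], [-0.6, -0.6], [-0.9, 1.2], [-0.7, 0.2], [1.5, 0.1], [-0.1, -3.3], [1.1, 0.5], [-0.2, -1.6], [-0.1, 0.4], [-1.4, -0.2]]
```

```bash
sed -i 's/^J=.*/J=[.5895,.0997,.1429]/' h.py; python3 - <<'E'
from h import *
n=now();print(n)
rows(n,[jp(-.048,-.1,.132,0)])
E
```

```text
[np.float64(0.5484250198616468), np.float64(-0.07021200086842473), np.float64(0.2313409334315317), np.float64(0.13830904662213778)]
x 0.166 y -0.624 z 0.993 wz -0.002
```

step_arm([
  {"claw": 0.4,"x": 0.17,"y": -0.62,"z": 0,"wx": 0,"wy": 0,"wz": 0},
  {"claw": 0.4,"x": 0.17,"y": -0.62,"z": 0.3,"wx": 0,"wy": 0,"wz": 0},
  {"claw": 0.4,"x": 0.17,"y": -0.62,"z": 0.6,"wx": 0,"wy": 0,"wz": 0},
  {"claw": 0.4,"x": 0.17,"y": -0.62,"z": 0.8,"wx": 0,"wy": 0,"wz": 0},
  {"claw": 0.4,"x": 0.17,"y": -0.62,"z": 1,"wx": 0,"wy": 0,"wz": 0},
  {"claw": 0.4,"x": 0.17,"y": -0.62,"z": 1,"wx": 0,"wy": 0,"wz": 0},
  {"claw": 0.4,"x": 0.17,"y": -0.62,"z": 1,"wx": 0,"wy": 0,"wz": 0},
  {"claw": 0.4,"x": 0.17,"y": -0.62,"z": 1,"wx": 0,"wy": 0,"wz": 0},
])

```text
time: 6.2
tool_pos: [0.5577, -0.0064, 0.1328]
tool_rot: [0.0, 0.998, 0.069, 0.001]
contact_force: [0.9, -0.0, 0.5]
gripper_width: 0.303
```

```bash
python3 - <<'E'
from h import *
n=now();print(n,state()['joint_pos'])
rows(n,[jp(-.048,-.1,.084,0)])
cv2.imwrite("pics/w2.png",cv2.resize(grab_frame('wrist')[:,:,::-1],None,fx=1.55,fy=1.55))
E
```

```text
[np.float64(0.5577012537693071), np.float64(-0.006395172643691343), np.float64(0.1327620149569158), np.float64(0.1386540351655968)] [-1.44905669e-01 -2.69893463e-02  1.86258292e+00  1.26284766e-05
  1.30352932e+00  1.28723411e+00]
x -0.014 y -0.005 z 0.488 wz -0.002
```

View pics/w2.png

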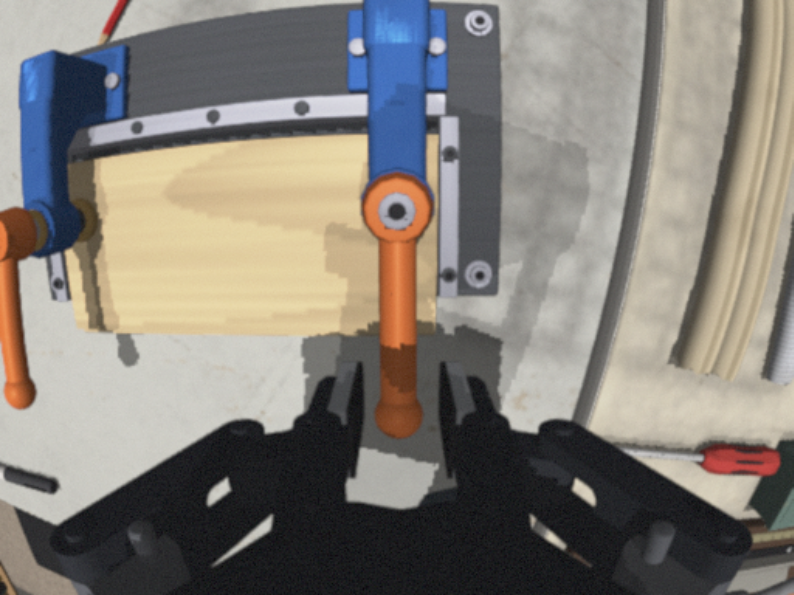

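step_arm([
  {"claw": 0.4,"x": -0.01,"y": 0,"z": 0.24,"wx": 0,"wy": 0,"wz": 0},
  {"claw": 0.4,"x": -0.01,"y": 0,"z": 0.48,"wx": 0,"wy": 0,"wz": 0},
  {"claw": 0.4,"x": -0.01,"y": 0.02,"z": 0.48,"wx": 0,"wy": 0,"wz": 0},
  {"claw": 0.4,"x": -0.01,"y": 0.04,"z": 0.48,"wx": 0,"wy": 0,"wz": 0},
  {"claw": 0.4,"x": -0.01,"y": 0.05,"z": 0.48,"wx": 0,"wy": 0,"wz": 0},
  {"claw": 0.4,"x": -0.01,"y": 0.06,"z": 0.48,"wx": 0,"wy": 0,"wz": 0},
  {"claw": 0.4,"x": -0.01,"y": 0.06,"z": 0.48,"wx": 0,"wy": 0,"wz": 0},
  {"claw": 0.4,"x": -0.01,"y": 0.06,"z": 0.48,"wx": 0,"wy": 0,"wz": 0},
])

```text
time: 7.25
tool_pos: [0.5574, -0.0111, 0.0847]
tool_rot: [-0.001, 0.998, 0.069, 0.001]
contact_force: [-0.2, 6.5, 2.5]
gripper_width: 0.304
```

step_arm([
  {"claw": 0.4,"x": 0,"y": 0.01,"z": 0,"wx": 0,"wy": 0,"wz": 0},
  {"claw": 0.4,"x": 0,"y": 0.015,"z": 0,"wx": 0,"wy": 0,"wz": 0},
  {"claw": 0.4,"x": 0,"y": 0.015,"z": 0,"wx": 0,"wy": 0,"wz": 0},
  {"claw": 0.4,"x": 0,"y": 0.015,"z": 0,"wx": 0,"wy": 0,"wz": 0},
  {"claw": 0.4,"x": 0,"y": 0.015,"z": 0,"wx": 0,"wy": 0,"wz": 0},
  {"claw": 0.4,"x": 0,"y": 0.015,"z": 0,"wx": 0,"wy": 0,"wz": 0},
  {"claw": 0.4,"x": 0,"y": 0.015,"z": 0,"wx": 0,"wy": 0,"wz": 0},
  {"claw": 0.4,"x": 0,"y": 0.015,"z": 0,"wx": 0,"wy": 0,"wz": 0},
])

```text
time: 8.25
tool_pos: [0.5574, -0.0113, 0.0847]
tool_rot: [-0.002, 0.998, 0.069, 0.001]
contact_force: [-1.0, 10.1, 3.4]
gripper_width: 0.3
```

Counter-clockwise binds: 10 N with no motion. I'll back off and try the other way gently.

step_arm([
  {"claw": 0.4,"x": 0,"y": -0.06,"z": 0,"wx": 0,"wy": 0,"wz": 0},
  {"claw": 0.4,"x": 0,"y": -0.11,"z": 0,"wx": 0,"wy": 0,"wz": 0},
  {"claw": 0.4,"x": 0,"y": -0.13,"z": 0,"wx": 0,"wy": 0,"wz": 0},
  {"claw": 0.4,"x": 0,"y": -0.15,"z": 0,"wx": 0,"wy": 0,"wz": 0},
  {"claw": 0.4,"x": 0,"y": -0.17,"z": 0,"wx": 0,"wy": 0,"wz": 0},
  {"claw": 0.4,"x": 0,"y": -0.18,"z": 0,"wx": 0,"wy": 0,"wz": 0},
  {"claw": 0.4,"x": 0,"y": -0.18,"z": 0,"wx": 0,"wy": 0,"wz": 0},
  {"claw": 0.4,"x": 0,"y": -0.18,"z": 0,"wx": 0,"wy": 0,"wz": 0},
])

```text
time: 9.25
tool_pos: [0.5543, 0.0024, 0.0834]
tool_rot: [0.002, 0.998, 0.069, -0.0]
contact_force: [0.5, -6.7, 0.6]
gripper_width: 0.296
```

```bash
python3 - <<'E'
from h import *
print(now(),state()['contact_force'])
cv2.imwrite("pics/w3.png",cv2.resize(grab_frame('wrist')[:,:,::-1],None,fx=1.55,fy=1.55))
E
```

```text
[np.float64(0.5543355801232338), np.float64(0.002421768220742599), np.float64(0.0833809308532753), np.float64(0.13820693375423435)] [ 0.45632444 -6.70402766  0.601433  ]
```

View pics/w3.png

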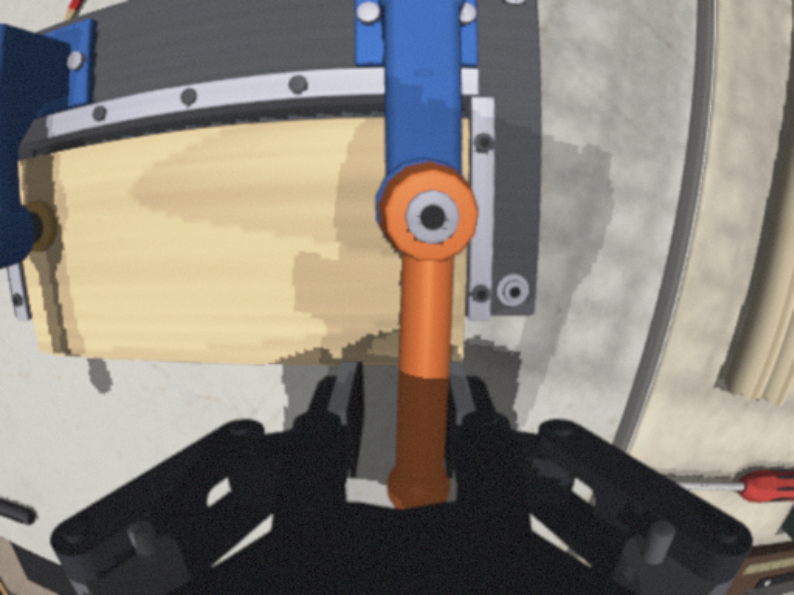

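The lever turned clockwise at about 6.7 N, with its ball now left of the hub, so clockwise loosens the right clamp. I'll lift and half-turn the wrist so the last joint has range for the swing.

step_arm([
  {"claw": 0.4,"x": 0,"y": 0.06,"z": -0.2,"wx": 0,"wy": 0,"wz": 0},
  {"claw": 0.4,"x": 0,"y": 0.06,"z": -0.6,"wx": 0,"wy": 0,"wz": -0.02},
  {"claw": 0.4,"x": 0,"y": 0.06,"z": -0.6,"wx": 0,"wy": 0,"wz": -0.11},
  {"claw": 0.4,"x": 0,"y": 0.06,"z": -0.6,"wx": 0,"wy": 0,"wz": -0.2},
  {"claw": 0.4,"x": 0,"y": 0.06,"z": -0.6,"wx": 0,"wy": 0,"wz": -0.29},
  {"claw": 0.4,"x": 0,"y": 0.06,"z": -0.6,"wx": 0,"wy": 0,"wz": -0.38},
  {"claw": 0.4,"x": 0,"y": 0.06,"z": -0.6,"wx": 0,"wy": 0,"wz": -0.47},
  {"claw": 0.4,"x": 0,"y": 0.06,"z": -0.6,"wx": 0,"wy": 0,"wz": -0.56},
])

```text
time: 10.3
tool_pos: [0.5558, -0.0018, 0.1449]
tool_rot: [0.0, 0.807, 0.591, 0.001]
contact_force: [-0.3, -0.1, 0.3]
gripper_width: 0.3
```

step_arm([
  {"claw": 0.4,"x": 0,"y": 0,"z": 0,"wx": 0,"wy": 0,"wz": -0.09},
  {"claw": 0.4,"x": 0,"y": 0,"z": 0,"wx": 0,"wy": 0,"wz": -0.18},
  {"claw": 0.4,"x": 0,"y": 0,"z": 0,"wx": 0,"wy": 0,"wz": -0.27},
  {"claw": 0.4,"x": 0,"y": 0,"z": 0,"wx": 0,"wy": 0,"wz": -0.36},
  {"claw": 0.4,"x": 0,"y": 0,"z": 0,"wx": 0,"wy": 0,"wz": -0.45},
  {"claw": 0.4,"x": 0,"y": 0,"z": 0,"wx": 0,"wy": 0,"wz": -0.54},
  {"claw": 0.4,"x": 0,"y": 0,"z": 0,"wx": 0,"wy": 0,"wz": -0.63},
  {"claw": 0.4,"x": 0,"y": 0,"z": 0,"wx": 0,"wy": 0,"wz": -0.72},
])

```text
time: 11.3
tool_pos: [0.5558, -0.0018, 0.145]
tool_rot: [0.001, 0.217, 0.976, 0.0]
contact_force: [0.6, -0.1, 0.1]
gripper_width: 0.297
```

```bash
python3 - <<'E'
from h import *
n=now();print(n,state()['joint_pos'])
P=np.pi
def L(a,z,r=.058): # right lever cw angle a
    return jp(.01-r*np.cos(a),-.1+r*np.sin(a),z,P-a)
rows(n,[L(.06,.14),L(.06,.085)]+[L(a,.085) for a in (.2,.3,.4,.55)])
E
```

```text
[np.float64(0.5557554442633041), np.float64(-0.0018412463925073634), np.float64(0.144953619537781), np.float64(2.704590665525621)] [-1.37614608e-01 -4.39244348e-02  1.85753760e+00  7.93048081e-04
  1.32626621e+00 -1.27160116e+00]
x -0.004 y -0.007 z 0.050 wz -0.260
x -0.004 y -0.007 z 0.600 wz -0.260
x 0.031 y 0.066 z 0.600 wz -0.190
x 0.050 y 0.121 z 0.600 wz -0.140
x 0.063 y 0.177 z 0.600 wz -0.090
x 0.072 y 0.264 z 0.600 wz -0.015
```

step_arm([
  {"claw": 0.4,"x": 0,"y": -0.01,"z": 0,"wx": 0,"wy": 0,"wz": -0.09},
  {"claw": 0.4,"x": 0,"y": -0.01,"z": 0,"wx": 0,"wy": 0,"wz": -0.18},
  {"claw": 0.4,"x": 0,"y": -0.01,"z": 0.1,"wx": 0,"wy": 0,"wz": -0.26},
  {"claw": 0.4,"x": 0,"y": -0.01,"z": 0.35,"wx": 0,"wy": 0,"wz": -0.26},
  {"claw": 0.4,"x": 0,"y": -0.01,"z": 0.6,"wx": 0,"wy": 0,"wz": -0.26},
  {"claw": 0.4,"x": 0.03,"y": 0.065,"z": 0.6,"wx": 0,"wy": 0,"wz": -0.19},
  {"claw": 0.4,"x": 0.05,"y": 0.12,"z": 0.6,"wx": 0,"wy": 0,"wz": -0.14},
  {"claw": 0.4,"x": 0.063,"y": 0.175,"z": 0.6,"wx": 0,"wy": 0,"wz": -0.09},
])

```text
time: 12.3
tool_pos: [0.5561, 0.0157, 0.0833]
tool_rot: [-0.001, 0.133, 0.991, -0.001]
contact_force: [-2.0, -5.1, -2.2]
gripper_width: 0.303
```

```bash
cat >> h.py <<'E'
P=np.pi
def LR(a,z,r=.058,add=0): # right lever cw angle a, tool x outward
    return jp(.01-r*np.cos(a),-.1+r*np.sin(a),z,P-a+add)
def LL(a,z,r=.058,add=0): # left lever, ccw angle a, tool x toward screw
    return jp(.01-r*np.cos(a),.1-r*np.sin(a),z,a+add)
E
python3 - <<'E'
from h import *
n=now();print(n,state()['contact_force'])
rows(LR(.4,.085),[LR(a,.086) for a in np.arange(.55,1.7,.15)])
E
```

```text
[np.float64(0.5560873084690134), np.float64(0.015672728517478272), np.float64(0.08334678416649746), np.float64(2.875533193269904)] [-1.97588642 -5.12405564 -2.19957461]
x -0.007 y 0.087 z -0.010 wz 0.075
x -0.026 y 0.171 z -0.010 wz 0.150
x -0.058 y 0.252 z -0.010 wz 0.225
x -0.101 y 0.327 z -0.010 wz 0.300
x -0.156 y 0.395 z -0.010 wz 0.375
x -0.219 y 0.454 z -0.010 wz 0.450
x -0.291 y 0.503 z -0.010 wz 0.525
x -0.370 y 0.541 z -0.010 wz 0.600
```

step_arm([
  {"claw": 0.4,"x": -0.01,"y": 0.09,"z": -0.01,"wx": 0,"wy": 0,"wz": 0.075},
  {"claw": 0.4,"x": -0.025,"y": 0.17,"z": -0.01,"wx": 0,"wy": 0,"wz": 0.15},
  {"claw": 0.4,"x": -0.06,"y": 0.25,"z": -0.01,"wx": 0,"wy": 0,"wz": 0.225},
  {"claw": 0.4,"x": -0.1,"y": 0.325,"z": -0.02,"wx": 0,"wy": 0,"wz": 0.3},
  {"claw": 0.4,"x": -0.155,"y": 0.395,"z": -0.02,"wx": 0,"wy": 0,"wz": 0.375},
  {"claw": 0.4,"x": -0.22,"y": 0.455,"z": -0.02,"wx": 0,"wy": 0,"wz": 0.45},
  {"claw": 0.4,"x": -0.29,"y": 0.505,"z": -0.03,"wx": 0,"wy": 0,"wz": 0.525},
  {"claw": 0.4,"x": -0.37,"y": 0.54,"z": -0.03,"wx": 0,"wy": 0,"wz": 0.6},
])

```text
time: 13.3
tool_pos: [0.6045, 0.0603, 0.0862]
tool_rot: [-0.003, 0.67, 0.743, -0.001]
contact_force: [-7.0, 2.6, 1.1]
gripper_width: 0.299
```

```bash
python3 - <<'E'
from h import *
n=now();print(n,LR(1.6,.088),state()['contact_force'])
rows(LR(1.6,.088),[LR(a,.089) for a in np.arange(1.75,2.7,.15)])
cv2.imwrite("pics/w4.png",cv2.resize(grab_frame('wrist')[:,:,::-1],None,fx=1.55,fy=1.55))
E
```

```text
[np.float64(0.6045211863775196), np.float64(0.06029967935449642), np.float64(0.08616127680520912), np.float64(1.6740920018143841)] [np.float64(0.6070592979147705), np.float64(0.05976895058568618), np.float64(0.088), 1.684492653589793] [-7.022026    2.5554844   1.11026644]
x -0.007 y 0.087 z -0.010 wz 0.075
x -0.026 y 0.171 z -0.010 wz 0.150
x -0.058 y 0.252 z -0.010 wz 0.225
x -0.101 y 0.327 z -0.010 wz 0.300
x -0.156 y 0.395 z -0.010 wz 0.375
x -0.219 y 0.454 z -0.010 wz 0.450
x -0.291 y 0.503 z -0.010 wz 0.525
```

View pics/w4.png

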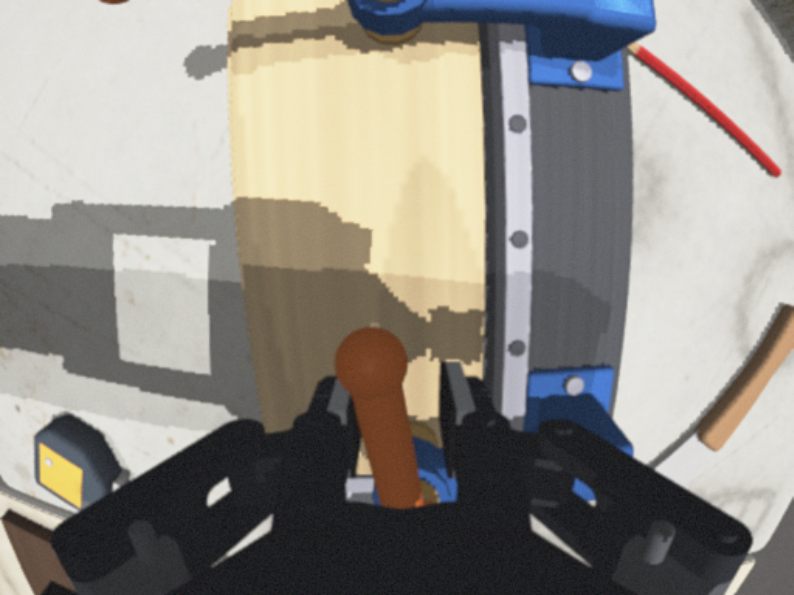

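step_arm([
  {"claw": 0.4,"x": -0.01,"y": 0.09,"z": -0.01,"wx": 0,"wy": 0,"wz": 0.075},
  {"claw": 0.4,"x": -0.025,"y": 0.17,"z": -0.01,"wx": 0,"wy": 0,"wz": 0.15},
  {"claw": 0.4,"x": -0.06,"y": 0.25,"z": -0.01,"wx": 0,"wy": 0,"wz": 0.225},
  {"claw": 0.4,"x": -0.1,"y": 0.325,"z": -0.02,"wx": 0,"wy": 0,"wz": 0.3},
  {"claw": 0.4,"x": -0.155,"y": 0.395,"z": -0.02,"wx": 0,"wy": 0,"wz": 0.375},
  {"claw": 0.4,"x": -0.22,"y": 0.455,"z": -0.02,"wx": 0,"wy": 0,"wz": 0.45},
  {"claw": 0.4,"x": -0.29,"y": 0.505,"z": -0.03,"wx": 0,"wy": 0,"wz": 0.525},
  {"claw": 0.4,"x": -0.29,"y": 0.505,"z": -0.03,"wx": 0,"wy": 0,"wz": 0.525},
])

```text
time: 14.35
tool_pos: [0.66, 0.0371, 0.0898]
tool_rot: [-0.002, 0.951, 0.309, 0.0]
contact_force: [-0.6, 4.2, -0.6]
gripper_width: 0.297
```

```bash
python3 - <<'E'
from h import *
n=now();print(n,LR(2.65,.091),state()['contact_force'],state()['joint_pos'])
rows(LR(2.65,.091),[LR(2.56,.091),LR(2.56,.145),LL(0,.145)])
E
```

```text
[np.float64(0.6600356816418269), np.float64(0.03709457497209837), np.float64(0.08981759122689431), np.float64(0.6281292484525851)] [np.float64(0.6603510938830525), np.float64(0.03652402700526841), np.float64(0.091), 0.6344926535897932] [-0.5728035   4.23052365 -0.56427215] [-0.05762891  0.25486911  1.63340267  0.00319673  1.25420468  0.88403979]
x -0.002 y -0.052 z -0.000 wz -0.045
x -0.002 y -0.052 z -0.540 wz -0.045
x -0.147 y -2.037 z -0.540 wz 0.246
```

step_arm([
  {"claw": 0.4,"x": 0,"y": -0.05,"z": -0.2,"wx": 0,"wy": 0,"wz": 0},
  {"claw": 0.4,"x": 0,"y": -0.05,"z": -0.6,"wx": 0,"wy": 0,"wz": 0},
  {"claw": 0.4,"x": 0,"y": -0.05,"z": -0.6,"wx": 0,"wy": 0,"wz": 0.05},
  {"claw": 0.4,"x": -0.05,"y": -0.5,"z": -0.6,"wx": 0,"wy": 0,"wz": 0.14},
  {"claw": 0.4,"x": -0.1,"y": -0.98,"z": -0.6,"wx": 0,"wy": 0,"wz": 0.23},
  {"claw": 0.4,"x": -0.15,"y": -1,"z": -0.6,"wx": 0,"wy": 0,"wz": 0.246},
  {"claw": 0.4,"x": -0.15,"y": -1,"z": -0.6,"wx": 0,"wy": 0,"wz": 0.246},
  {"claw": 0.4,"x": -0.15,"y": -1,"z": -0.6,"wx": 0,"wy": 0,"wz": 0.246},
])

```text
time: 15.35
tool_pos: [0.5902, 0.1071, 0.1504]
tool_rot: [0.0, 0.998, 0.068, 0.001]
contact_force: [-0.6, -1.1, 0.1]
gripper_width: 0.305
```

```bash
python3 - <<'E'
from h import *
n=now();print(n,state()['joint_pos'])
rows(n,[LL(0,.15),LL(0,.085),LL(.06,.085),LL(.14,.085)])
cv2.imwrite("pics/w5.png",cv2.resize(grab_frame('wrist')[:,:,::-1],None,fx=1.55,fy=1.55))
E
```

```text
[np.float64(0.5901715324456891), np.float64(0.10707253464755728), np.float64(0.15042754564219896), np.float64(0.13664413515144944)] [ 5.55689545e-02  5.47366558e-02  1.74887755e+00 -2.61467952e-04
  1.33613831e+00  1.48978207e+00]
x -0.503 y -0.925 z 0.004 wz -0.003
x -0.503 y -0.925 z 0.654 wz -0.003
x -0.502 y -0.890 z 0.654 wz -0.033
x -0.497 y -0.844 z 0.654 wz -0.073
```

View pics/w5.png

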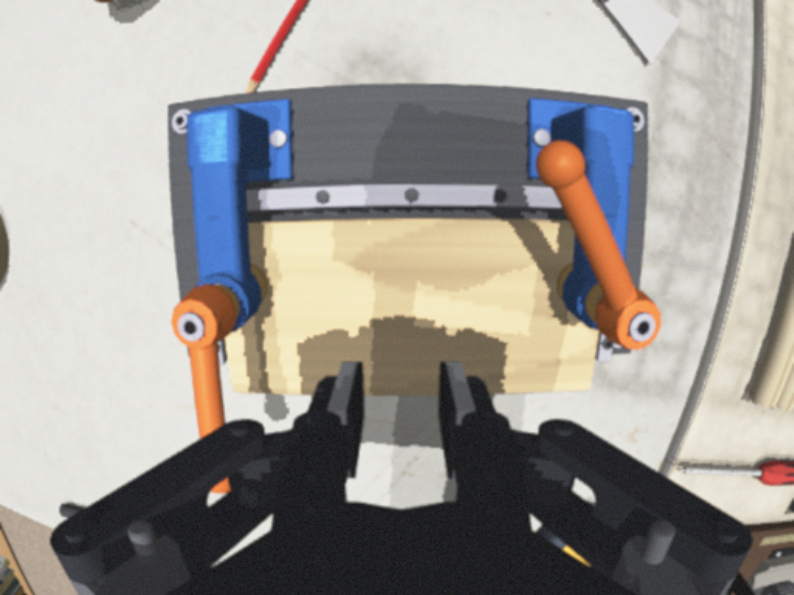

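The right lever now points back and inward, with its ball at (561,163), roughly 2.6 rad open. Next is the left lever, trying counter-clockwise first and gently.

step_arm([
  {"claw": 0.4,"x": -0.25,"y": -0.46,"z": 0,"wx": 0,"wy": 0,"wz": 0},
  {"claw": 0.4,"x": -0.5,"y": -0.92,"z": 0,"wx": 0,"wy": 0,"wz": 0},
  {"claw": 0.4,"x": -0.5,"y": -0.92,"z": 0.05,"wx": 0,"wy": 0,"wz": 0},
  {"claw": 0.4,"x": -0.5,"y": -0.92,"z": 0.35,"wx": 0,"wy": 0,"wz": 0},
  {"claw": 0.4,"x": -0.5,"y": -0.92,"z": 0.65,"wx": 0,"wy": 0,"wz": 0},
  {"claw": 0.4,"x": -0.5,"y": -0.89,"z": 0.65,"wx": 0,"wy": 0,"wz": -0.03},
  {"claw": 0.4,"x": -0.5,"y": -0.86,"z": 0.65,"wx": 0,"wy": 0,"wz": -0.06},
  {"claw": 0.4,"x": -0.5,"y": -0.845,"z": 0.65,"wx": 0,"wy": 0,"wz": -0.07},
])

```text
time: 16.4
tool_pos: [0.5281, 0.1843, 0.0832]
tool_rot: [-0.001, 0.991, 0.137, -0.001]
contact_force: [-0.6, 5.5, -3.2]
gripper_width: 0.297
```

```bash
python3 - <<'E'
from h import *
n=now();print(n,LL(.14,.085),state()['contact_force'])
rows(LL(.14,.085),[LL(.18,.085),LL(.22,.085)])
E
```

```text
[np.float64(0.5281183204238953), np.float64(0.18432007547831838), np.float64(0.08319216773062113), np.float64(0.27582748849932215)] [np.float64(0.5294621584804965), np.float64(0.18391464777697036), np.float64(0.085), 0.28290000000000004] [-0.6232696   5.49340468 -3.22653885]
x 0.000 y 0.023 z -0.000 wz -0.020
x 0.002 y 0.046 z -0.000 wz -0.040
```

step_arm([
  {"claw": 0.4,"x": 0,"y": 0.01,"z": 0,"wx": 0,"wy": 0,"wz": -0.01},
  {"claw": 0.4,"x": 0,"y": 0.02,"z": 0,"wx": 0,"wy": 0,"wz": -0.02},
  {"claw": 0.4,"x": 0,"y": 0.025,"z": 0,"wx": 0,"wy": 0,"wz": -0.02},
  {"claw": 0.4,"x": 0,"y": 0.025,"z": 0,"wx": 0,"wy": 0,"wz": -0.02},
  {"claw": 0.4,"x": 0,"y": 0.025,"z": 0,"wx": 0,"wy": 0,"wz": -0.02},
  {"claw": 0.4,"x": 0,"y": 0.025,"z": 0,"wx": 0,"wy": 0,"wz": -0.02},
  {"claw": 0.4,"x": 0,"y": 0.025,"z": 0,"wx": 0,"wy": 0,"wz": -0.02},
  {"claw": 0.4,"x": 0,"y": 0.025,"z": 0,"wx": 0,"wy": 0,"wz": -0.02},
])

```text
time: 17.4
tool_pos: [0.5287, 0.1824, 0.0843]
tool_rot: [-0.0, 0.987, 0.158, 0.0]
contact_force: [0.2, 4.2, -3.4]
gripper_width: 0.3
```

```bash
python3 - <<'E'
from h import *
n=now();print(n,LL(.18,.085),state()['contact_force'])
rows(LL(.18,.085),[LL(a,.085) for a in np.arange(.33,1.4,.15)])
E
```

```text
[np.float64(0.5287468986954371), np.float64(0.1823581760714885), np.float64(0.08434701721758525), np.float64(0.31679321431777385)] [np.float64(0.5301541438373555), np.float64(0.18170041232182266), np.float64(0.085), 0.32289999999999996] [ 0.20319764  4.17048413 -3.35509468]
x 0.007 y 0.087 z -0.000 wz -0.075
x 0.026 y 0.171 z -0.000 wz -0.150
x 0.058 y 0.252 z -0.000 wz -0.225
x 0.101 y 0.327 z -0.000 wz -0.300
x 0.156 y 0.395 z -0.000 wz -0.375
x 0.219 y 0.454 z -0.000 wz -0.450
x 0.291 y 0.503 z -0.000 wz -0.525
x 0.370 y 0.541 z -0.000 wz -0.600
```

It turns freely: the force fell to 4 N as it moved. Counter-clockwise loosens the left clamp, so I'll sweep it.

step_arm([
  {"claw": 0.4,"x": 0.01,"y": 0.09,"z": -0.01,"wx": 0,"wy": 0,"wz": -0.075},
  {"claw": 0.4,"x": 0.025,"y": 0.17,"z": -0.01,"wx": 0,"wy": 0,"wz": -0.15},
  {"claw": 0.4,"x": 0.06,"y": 0.25,"z": -0.01,"wx": 0,"wy": 0,"wz": -0.225},
  {"claw": 0.4,"x": 0.1,"y": 0.325,"z": -0.02,"wx": 0,"wy": 0,"wz": -0.3},
  {"claw": 0.4,"x": 0.155,"y": 0.395,"z": -0.02,"wx": 0,"wy": 0,"wz": -0.375},
  {"claw": 0.4,"x": 0.22,"y": 0.455,"z": -0.02,"wx": 0,"wy": 0,"wz": -0.45},
  {"claw": 0.4,"x": 0.29,"y": 0.505,"z": -0.03,"wx": 0,"wy": 0,"wz": -0.525},
  {"claw": 0.4,"x": 0.37,"y": 0.54,"z": -0.03,"wx": 0,"wy": 0,"wz": -0.6},
])

```text
time: 18.4
tool_pos: [0.5797, 0.1418, 0.0872]
tool_rot: [-0.001, 0.724, 0.69, -0.002]
contact_force: [-5.2, 1.4, 1.8]
gripper_width: 0.3
```

```bash
python3 - <<'E'
from h import *
n=now();print(n,LL(1.38,.088),state()['contact_force'])
rows(LL(1.38,.088),[LL(a,.088) for a in np.arange(1.545,2.72,.165)])
E
```

```text
[np.float64(0.5796644569619475), np.float64(0.14184054850483688), np.float64(0.08724726875120287), np.float64(1.5218365648403098)] [np.float64(0.5823797316239333), np.float64(0.14217137225976956), np.float64(0.088), 1.5229] [-5.21589446  1.36152543  1.79144621]
x 0.008 y 0.095 z -0.000 wz -0.083
x 0.031 y 0.188 z -0.000 wz -0.165
x 0.070 y 0.276 z -0.000 wz -0.248
x 0.122 y 0.356 z -0.000 wz -0.330
x 0.186 y 0.426 z -0.000 wz -0.413
x 0.262 y 0.485 z -0.000 wz -0.495
x 0.346 y 0.531 z -0.000 wz -0.578
x 0.436 y 0.562 z -0.000 wz -0.660
```

step_arm([
  {"claw": 0.4,"x": 0.01,"y": 0.095,"z": -0.01,"wx": 0,"wy": 0,"wz": -0.083},
  {"claw": 0.4,"x": 0.03,"y": 0.19,"z": -0.01,"wx": 0,"wy": 0,"wz": -0.165},
  {"claw": 0.4,"x": 0.07,"y": 0.275,"z": -0.01,"wx": 0,"wy": 0,"wz": -0.25},
  {"claw": 0.4,"x": 0.12,"y": 0.355,"z": -0.02,"wx": 0,"wy": 0,"wz": -0.33},
  {"claw": 0.4,"x": 0.185,"y": 0.425,"z": -0.02,"wx": 0,"wy": 0,"wz": -0.415},
  {"claw": 0.4,"x": 0.26,"y": 0.485,"z": -0.02,"wx": 0,"wy": 0,"wz": -0.495},
  {"claw": 0.4,"x": 0.345,"y": 0.53,"z": -0.03,"wx": 0,"wy": 0,"wz": -0.58},
  {"claw": 0.4,"x": 0.435,"y": 0.56,"z": -0.03,"wx": 0,"wy": 0,"wz": -0.66},
])

```text
time: 19.4
tool_pos: [0.6403, 0.1795, 0.0908]
tool_rot: [0.001, 0.149, 0.989, -0.003]
contact_force: [1.2, -7.1, -0.6]
gripper_width: 0.302
```

```bash
python3 - <<'E'
from h import *
n=now();print(n,LL(2.7,.091),state()['contact_force'],state()['joint_pos'])
rows(LL(2.7,.091),[LL(2.6,.091),LL(2.6,.15),jp(-.125,0,.15,0),jp(-.1,0,.0,P)])
E
```

```text
[np.float64(0.640281870825651), np.float64(0.17948492395207719), np.float64(0.09081803411367319), np.float64(2.841607033274721)] [np.float64(0.6405885337094493), np.float64(0.18303713936442637), np.float64(0.091), 2.8429] [ 1.19958618 -7.10768273 -0.61373953] [ 0.16449965  0.26198878  1.62306377 -0.00748708  1.25603752 -1.10398375]
x 0.003 y -0.058 z -0.000 wz 0.050
x 0.003 y -0.058 z -0.590 wz 0.050
x 1.373 y -1.481 z -0.590 wz 1.350
x 1.147 y -1.374 z 0.910 wz -0.221
```

```bash
python3 - <<'E'
from h import *
def ray(n,uv,z):
    c=get_calibration(n); f=192/np.tan(np.radians(c['fov_y']/2)); T=c['T']
    d=T[:3,:3]@[(uv[0]-c['cx'])/f,(uv[1]-c['cy'])/f,1]; o=T[:3,3]; return o+d*(z-o[2])/d[2]
for uv in [(165,185),(181,211),(236,292),(266,292),(250,318),(248,154)]:
    w=ray('side',uv,.01); q=w[:2]-J[:2]; c,s=np.cos(J[2]),np.sin(J[2]); print(uv,w.round(3),"jig",(c*q[0]+s*q[1]).round(3),(-s*q[0]+c*q[1]).round(3))
E
```

```text
(165, 185) [0.314 0.422 0.01 ] jig -0.226 0.359
(181, 211) [0.329 0.291 0.01 ] jig -0.231 0.226
(236, 292) [ 0.373 -0.026  0.01 ] jig -0.232 -0.094
(266, 292) [ 0.433 -0.049  0.01 ] jig -0.176 -0.125
(250, 318) [ 0.377 -0.103  0.01 ] jig -0.239 -0.17
(248, 154) [0.585 0.493 0.01 ] jig 0.052 0.389
```

step_arm([
  {"claw": 0.4,"x": 0,"y": -0.06,"z": -0.2,"wx": 0,"wy": 0,"wz": 0},
  {"claw": 0.4,"x": 0,"y": -0.06,"z": -0.6,"wx": 0,"wy": 0,"wz": 0},
  {"claw": 0.4,"x": 0.05,"y": -0.1,"z": -0.6,"wx": 0,"wy": 0,"wz": -0.05},
  {"claw": -0.3,"x": 0.45,"y": -0.5,"z": -0.6,"wx": 0,"wy": 0,"wz": -0.14},
  {"claw": -1,"x": 0.9,"y": -0.95,"z": -0.6,"wx": 0,"wy": 0,"wz": -0.22},
  {"claw": -1,"x": 1,"y": -1,"z": -0.6,"wx": 0,"wy": 0,"wz": -0.22},
  {"claw": -1,"x": 1,"y": -1,"z": -0.6,"wx": 0,"wy": 0,"wz": -0.22},
  {"claw": -1,"x": 1,"y": -1,"z": -0.6,"wx": 0,"wy": 0,"wz": -0.22},
])

```text
time: 20.4
tool_pos: [0.5154, 0.1177, 0.1521]
tool_rot: [0.002, -0.067, 0.998, -0.0]
contact_force: [0.2, -0.4, -0.1]
gripper_width: 1.001
```

```bash
python3 - <<'E'
from h import *
n=now();print(n)
rows(n,[jp(-.125,0,.1,P),jp(-.125,0,-.007,P)])
cv2.imwrite("pics/w6.png",cv2.resize(grab_frame('wrist')[:,:,::-1],None,fx=1.55,fy=1.55))
E
```

```text
[np.float64(0.5153900564536161), np.float64(0.11773129650537599), np.float64(0.15206512606556205), np.float64(-3.007149563450757)]
x 0.540 y -0.289 z 0.521 wz -3.146
x 0.540 y -0.289 z 1.591 wz -3.146
```

View pics/w6.png

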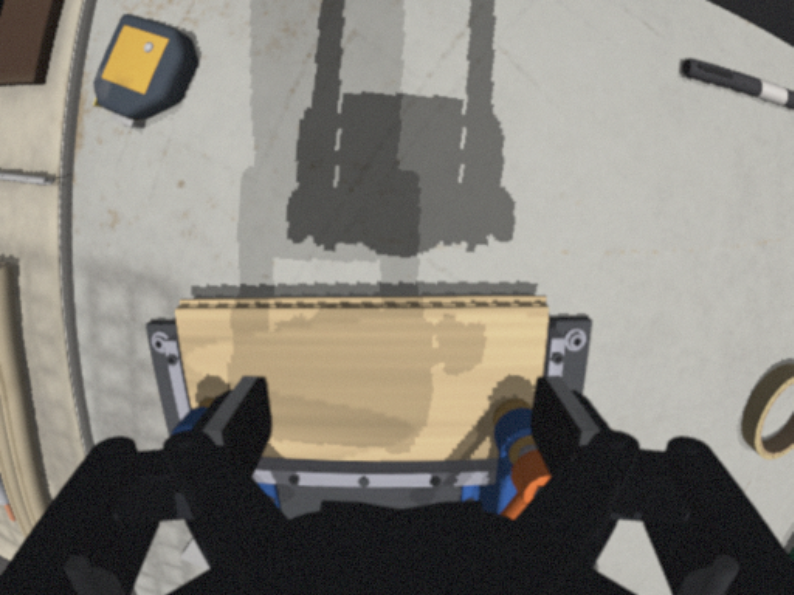

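step_arm([
  {"claw": -1,"x": 0.27,"y": -0.15,"z": 0,"wx": 0,"wy": 0,"wz": -0.004},
  {"claw": -1,"x": 0.54,"y": -0.29,"z": 0.1,"wx": 0,"wy": 0,"wz": -0.004},
  {"claw": -1,"x": 0.54,"y": -0.29,"z": 0.5,"wx": 0,"wy": 0,"wz": -0.004},
  {"claw": -1,"x": 0.54,"y": -0.29,"z": 1,"wx": 0,"wy": 0,"wz": -0.004},
  {"claw": -1,"x": 0.54,"y": -0.29,"z": 1,"wx": 0,"wy": 0,"wz": -0.004},
  {"claw": -1,"x": 0.54,"y": -0.29,"z": 1,"wx": 0,"wy": 0,"wz": -0.004},
  {"claw": -1,"x": 0.54,"y": -0.29,"z": 1,"wx": 0,"wy": 0,"wz": -0.004},
  {"claw": -1,"x": 0.54,"y": -0.29,"z": 1,"wx": 0,"wy": 0,"wz": -0.004},
])

```text
time: 21.45
tool_pos: [0.4655, 0.0817, 0.0522]
tool_rot: [0.002, -0.072, 0.997, -0.0]
contact_force: [-0.2, -0.4, -0.3]
gripper_width: 0.998
```

```bash
python3 - <<'E'
from h import *
n=now();print(n,(n[3]-J[2])%(2*P)-P)
n[3]=n[3]%(2*P)
rows(n,[jp(-.125,0,-.007,P),jp(-.095,0,-.007,P),jp(-.066,0,-.007,P)])
cv2.imwrite("pics/w7.png",cv2.resize(grab_frame('wrist')[:,:,::-1],None,fx=1.55,fy=1.55))
E
```

```text
[np.float64(0.46548782312350934), np.float64(0.08167363185661229), np.float64(0.05222812039276806), np.float64(-2.9982660515365653)] 0.0004266020532277537
x -0.003 y 0.002 z 0.592 wz 0.000
x -0.303 y 0.002 z 0.592 wz 0.000
x -0.593 y 0.002 z 0.592 wz 0.000
```

View pics/w7.png

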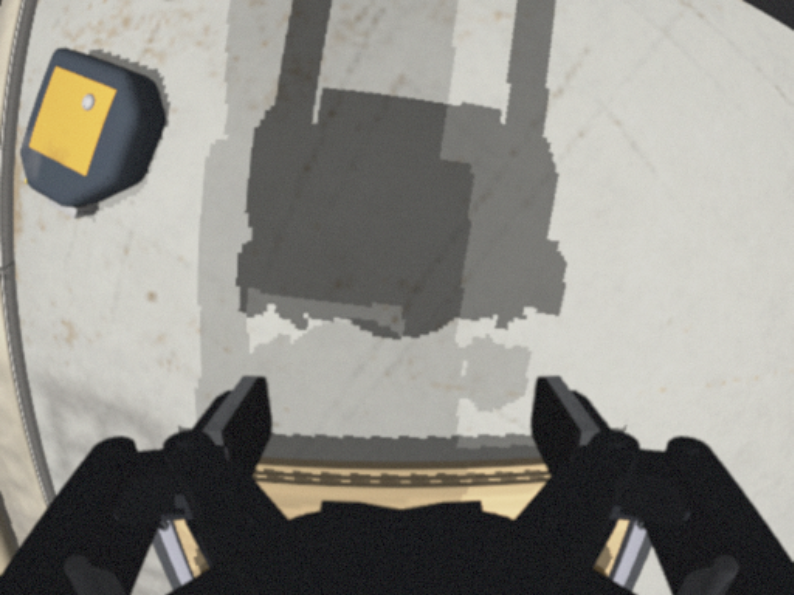

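step_arm([
  {"claw": -1,"x": 0,"y": 0,"z": 0.3,"wx": 0,"wy": 0,"wz": 0},
  {"claw": -1,"x": 0,"y": 0,"z": 0.59,"wx": 0,"wy": 0,"wz": 0},
  {"claw": -1,"x": -0.1,"y": 0,"z": 0.59,"wx": 0,"wy": 0,"wz": 0},
  {"claw": -1,"x": -0.25,"y": 0,"z": 0.59,"wx": 0,"wy": 0,"wz": 0},
  {"claw": -1,"x": -0.34,"y": 0,"z": 0.59,"wx": 0,"wy": 0,"wz": 0},
  {"claw": -1,"x": -0.4,"y": 0,"z": 0.59,"wx": 0,"wy": 0,"wz": 0},
  {"claw": -1,"x": -0.45,"y": 0,"z": 0.59,"wx": 0,"wy": 0,"wz": 0},
  {"claw": -1,"x": -0.5,"y": 0,"z": 0.59,"wx": 0,"wy": 0,"wz": 0},
])

```text
time: 22.5
tool_pos: [0.513, 0.0887, -0.0087]
tool_rot: [-0.001, -0.072, 0.997, -0.0]
contact_force: [-5.2, -1.1, 5.1]
gripper_width: 1.003
```

step_arm([
  {"claw": -1,"x": -0.03,"y": 0,"z": 0,"wx": 0,"wy": 0,"wz": 0},
  {"claw": -1,"x": -0.05,"y": 0,"z": 0,"wx": 0,"wy": 0,"wz": 0},
  {"claw": -1,"x": -0.06,"y": 0,"z": 0,"wx": 0,"wy": 0,"wz": 0},
  {"claw": -1,"x": -0.07,"y": 0,"z": 0,"wx": 0,"wy": 0,"wz": 0},
  {"claw": -1,"x": -0.08,"y": 0,"z": 0,"wx": 0,"wy": 0,"wz": 0},
  {"claw": -1,"x": -0.09,"y": 0,"z": 0,"wx": 0,"wy": 0,"wz": 0},
  {"claw": -1,"x": -0.09,"y": 0,"z": 0,"wx": 0,"wy": 0,"wz": 0},
  {"claw": -1,"x": -0.09,"y": 0,"z": 0,"wx": 0,"wy": 0,"wz": 0},
])

```text
time: 23.5
tool_pos: [0.5203, 0.0898, -0.0091]
tool_rot: [-0.003, -0.072, 0.997, -0.0]
contact_force: [-8.0, -1.8, 6.4]
gripper_width: 1.003
```

```bash
python3 - <<'E'
from h import *
def inj(p):
    q=np.array(p[:2])-J[:2]; c,s=np.cos(J[2]),np.sin(J[2]); return (c*q[0]+s*q[1]),(-s*q[0]+c*q[1])
n=now();print(n,inj(n),state()['contact_force'],state()['ft_torque'])
E
```

```text
[np.float64(0.5202749851171187), np.float64(0.08983245420499018), np.float64(-0.009135322914129673), np.float64(-2.9981303660249554)] (np.float64(-0.06992469338550913), np.float64(9.165421046298562e-05)) [-8.00984994 -1.83756435  6.38126868] [-0.20479891  1.13607087  0.05158745]
```

step_arm([
  {"claw": -1,"x": 0,"y": 0,"z": -0.03,"wx": 0,"wy": 0,"wz": 0},
  {"claw": -1,"x": -0.02,"y": 0,"z": -0.03,"wx": 0,"wy": 0,"wz": 0},
  {"claw": -1,"x": -0.03,"y": 0,"z": -0.03,"wx": 0,"wy": 0,"wz": 0},
  {"claw": -1,"x": -0.04,"y": 0,"z": -0.03,"wx": 0,"wy": 0,"wz": 0},
  {"claw": -1,"x": -0.05,"y": 0,"z": -0.03,"wx": 0,"wy": 0,"wz": 0},
  {"claw": -1,"x": -0.05,"y": 0,"z": -0.03,"wx": 0,"wy": 0,"wz": 0},
  {"claw": -1,"x": -0.05,"y": 0,"z": -0.03,"wx": 0,"wy": 0,"wz": 0},
  {"claw": -1,"x": -0.05,"y": 0,"z": -0.03,"wx": 0,"wy": 0,"wz": 0},
])

```text
time: 24.5
tool_pos: [0.5238, 0.0904, -0.0066]
tool_rot: [-0.005, -0.072, 0.997, -0.0]
contact_force: [-14.2, -2.9, 8.5]
gripper_width: 0.999
```

```bash
cat >> h.py <<'E'
def inj(p):
    q=np.array(p[:2])-J[:2]; c,s=np.cos(J[2]),np.sin(J[2]); return (c*q[0]+s*q[1]).round(4),(-s*q[0]+c*q[1]).round(4)
E
python3 - <<'E'
from h import *
n=now();print(n,inj(n),state()['contact_force'],state()['ft_torque'])
for c in('scene','side'):
  cv2.imwrite(f"pics/{c}8.png",grab_frame(c)[:,:,::-1])
s=cv2.imread("pics/side8.png")[165:290,240:400]; cv2.imwrite("pics/side8z.png",cv2.resize(s,None,fx=5,fy=4.8,interpolation=cv2.INTER_CUBIC))
s=cv2.imread("pics/scene8.png")[170:275,265:435]; cv2.imwrite("pics/scene8z.png",cv2.resize(s,None,fx=4.7,fy=4.7,interpolation=cv2.INTER_CUBIC))
E
```

```text
[np.float64(0.5238175430136467), np.float64(0.0903565001403549), np.float64(-0.0065766976903619614), np.float64(-2.9980710714668315)] (np.float64(-0.0663), np.float64(0.0001)) [-14.20181395  -2.93048425   8.47437233] [-3.36172457e-01  2.03534248e+00 -1.80433032e-03]
```

View pics/scene8z.png

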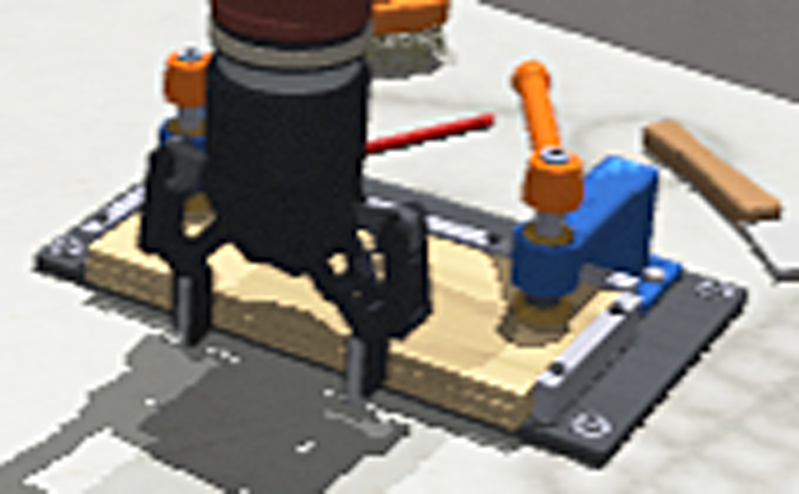

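View pics/side8z.png

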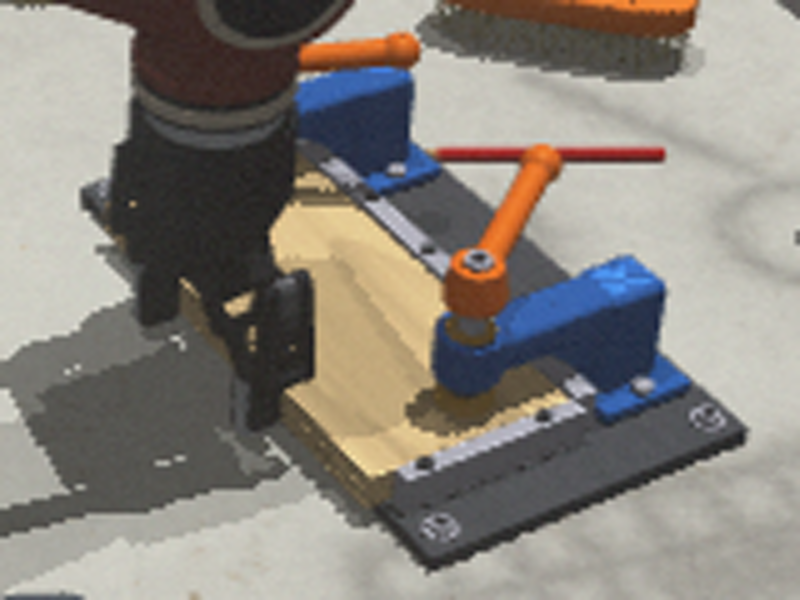

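step_arm([
  {"claw": -1,"x": -0.01,"y": 0,"z": 0,"wx": 0,"wy": 0,"wz": 0},
  {"claw": -1,"x": -0.02,"y": 0,"z": 0,"wx": 0,"wy": 0,"wz": 0},
  {"claw": -1,"x": -0.03,"y": 0,"z": 0,"wx": 0,"wy": 0,"wz": 0},
  {"claw": -1,"x": -0.04,"y": 0,"z": 0,"wx": 0,"wy": 0,"wz": 0},
  {"claw": -1,"x": -0.04,"y": 0,"z": 0,"wx": 0,"wy": 0,"wz": 0},
  {"claw": -1,"x": -0.04,"y": 0,"z": 0,"wx": 0,"wy": 0,"wz": 0},
  {"claw": -1,"x": -0.04,"y": 0,"z": 0,"wx": 0,"wy": 0,"wz": 0},
  {"claw": -1,"x": -0.04,"y": 0,"z": 0,"wx": 0,"wy": 0,"wz": 0},
])

```text
time: 25.6
tool_pos: [0.5238, 0.0904, -0.0066]
tool_rot: [-0.01, -0.072, 0.997, -0.001]
contact_force: [-29.3, -5.7, 23.8]
gripper_width: 1.001
```

```bash
python3 - <<'E'
from h import *
n=now();print(n,inj(n),state()['contact_force'],state()['ft_torque'])
E
```

```text
[np.float64(0.5237938511992526), np.float64(0.09037984729980453), np.float64(-0.006604252115644298), np.float64(-2.9976612823041555)] (np.float64(-0.0664), np.float64(0.0001)) [-29.31576167  -5.67366884  23.83325969] [-0.89146282  4.18991871 -0.14854925]
```

step_arm([
  {"claw": -1,"x": 0.06,"y": 0,"z": 0,"wx": 0,"wy": 0,"wz": 0},
  {"claw": -1,"x": 0.2,"y": 0,"z": 0,"wx": 0,"wy": 0,"wz": 0},
  {"claw": -1,"x": 0.6,"y": 0,"z": 0,"wx": 0,"wy": 0,"wz": 0},
  {"claw": -1,"x": 0.6,"y": 0,"z": 0,"wx": 0,"wy": 0,"wz": 0},
  {"claw": -1,"x": 0.6,"y": 0,"z": -0.4,"wx": 0,"wy": 0,"wz": 0},
  {"claw": -1,"x": 0.6,"y": 0,"z": -0.9,"wx": 0,"wy": 0,"wz": 0},
  {"claw": -1,"x": 0.6,"y": 0,"z": -1,"wx": 0,"wy": 0,"wz": 0},
  {"claw": -1,"x": 0.6,"y": 0,"z": -1,"wx": 0,"wy": 0,"wz": 0},
])

```text
time: 26.6
tool_pos: [0.4733, 0.0827, 0.0955]
tool_rot: [0.002, -0.072, 0.997, -0.0]
contact_force: [-0.2, 0.2, -0.0]
gripper_width: 1.002
```

```bash
python3 - <<'E'
from h import *
n=now();print(n,inj(n))
for c in('scene','side','wrist'):
  cv2.imwrite(f"pics/{c}9.png",grab_frame(c)[:,:,::-1])
s=cv2.imread("pics/side9.png")[165:290,240:400]; cv2.imwrite("pics/side9z.png",cv2.resize(s,None,fx=5,fy=4.8,interpolation=cv2.INTER_CUBIC))
s=cv2.imread("pics/scene9.png")[170:275,265:435]; cv2.imwrite("pics/scene9z.png",cv2.resize(s,None,fx=4.7,fy=4.7,interpolation=cv2.INTER_CUBIC))
s=cv2.imread("pics/wrist9.png"); cv2.imwrite("pics/wrist9z.png",cv2.resize(s[200:384,100:420],None,fx=2.5,fy=2.5,interpolation=cv2.INTER_CUBIC))
E
```

```text
[np.float64(0.47326106802192885), np.float64(0.08274601004393692), np.float64(0.09548383078301417), np.float64(-2.998447859654056)] (np.float64(-0.1175), np.float64(-0.0002))
```

View pics/scene9z.png

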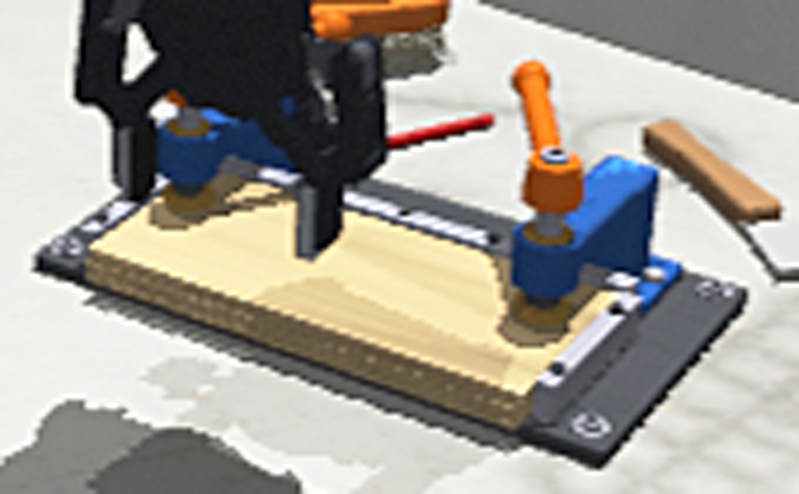

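View pics/side9z.png

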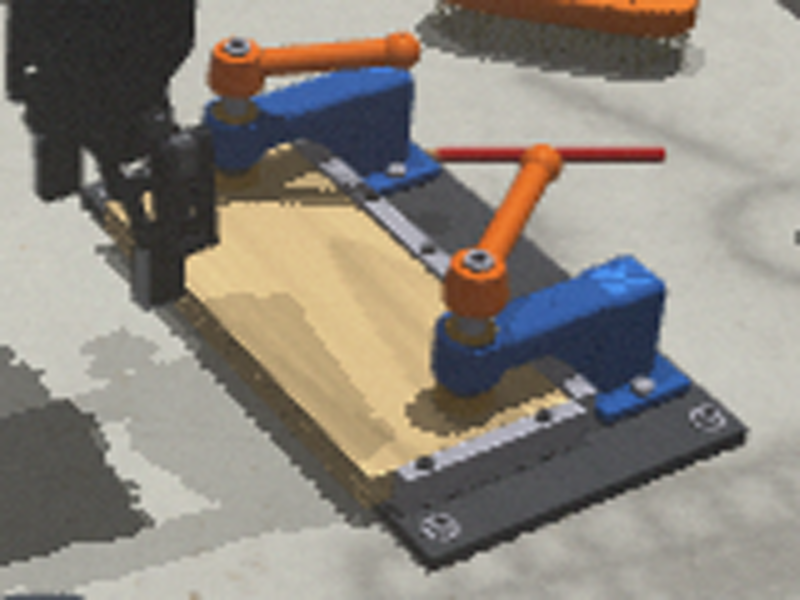

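View pics/wrist9z.png

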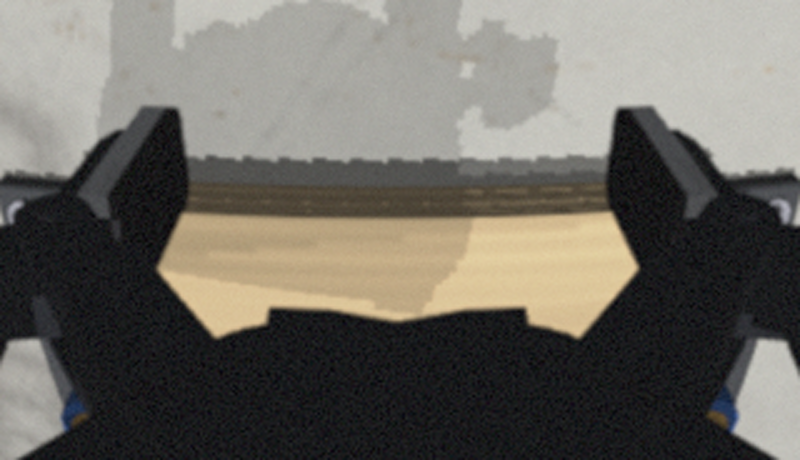

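```bash
python3 - <<'E'
from h import *
A=jw(J,[[-.055,-.12,.03],[-.055,.12,.03],[-.055,-.12,.01],[-.055,.12,.01],[.055,-.12,.03],[.055,.12,.03],[-.048,-.16,.01],[.13,-.16,.01],[.055,0,.03]])
for c,o,k,fn in(('side',[240,165],[5,4.8],'side9z'),('scene',[265,170],[4.7,4.7],'scene9z')):
  im=cv2.imread(f'pics/{fn}.png'); q=(proj(c,A)-o)*k; print(c,q.round(0).tolist())
  for u in q: cv2.circle(im,(int(u[0]),int(u[1])),2,(0,0,255),-1)
  for a,b in((0,1),(2,3),(4,5)): cv2.line(im,tuple(map(int,q[a])),tuple(map(int,q[b])),(0,0,255),1)
  cv2.imwrite(f'pics/{fn}o.png',im)
E
```

```text
side [[364.0, 477.0], [100.0, 199.0], [362.0, 508.0], [100.0, 228.0], [566.0, 398.0], [283.0, 139.0], [427.0, 558.0], [747.0, 427.0], [415.0, 259.0]]
scene [[515.0, 392.0], [82.0, 244.0], [512.0, 429.0], [83.0, 278.0], [616.0, 290.0], [199.0, 162.0], [600.0, 450.0], [748.0, 286.0], [396.0, 223.0]]
```

View pics/scene9zo.png

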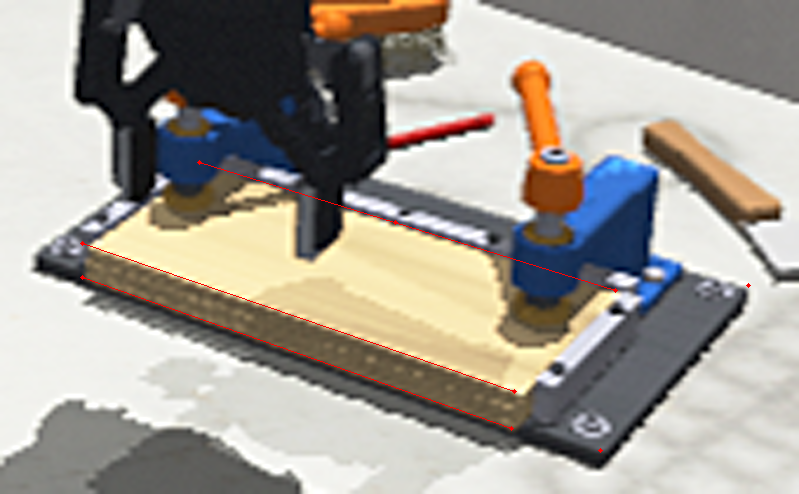

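View pics/side9zo.png

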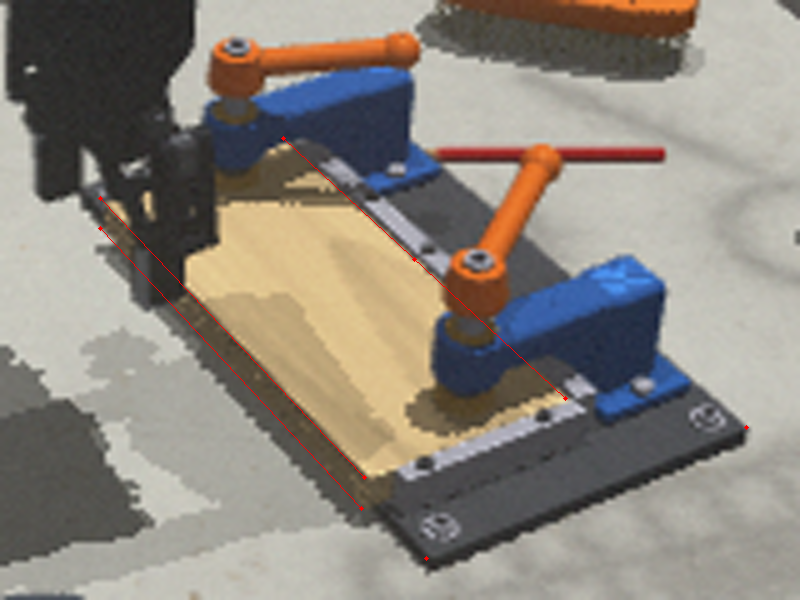

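The front faces stack evenly and match the predicted flush outline to about 1 mm in both views. I'll also push lightly near each end, to make sure the pack is square.

step_arm([
  {"claw": -1,"x": 0,"y": -0.3,"z": 0,"wx": 0,"wy": 0,"wz": 0},
  {"claw": -1,"x": 0,"y": -0.6,"z": 0.1,"wx": 0,"wy": 0,"wz": 0},
  {"claw": -1,"x": 0,"y": -0.6,"z": 0.6,"wx": 0,"wy": 0,"wz": 0},
  {"claw": -1,"x": 0,"y": -0.6,"z": 1,"wx": 0,"wy": 0,"wz": 0},
  {"claw": -1,"x": -0.15,"y": -0.6,"z": 1,"wx": 0,"wy": 0,"wz": 0},
  {"claw": -1,"x": -0.35,"y": -0.6,"z": 1,"wx": 0,"wy": 0,"wz": 0},
  {"claw": -1,"x": -0.45,"y": -0.6,"z": 1,"wx": 0,"wy": 0,"wz": 0},
  {"claw": -1,"x": -0.49,"y": -0.6,"z": 1,"wx": 0,"wy": 0,"wz": 0},
])

```text
time: 27.75
tool_pos: [0.5293, 0.0305, -0.0058]
tool_rot: [-0.0, -0.072, 0.997, 0.0]
contact_force: [-0.7, -0.5, 0.3]
gripper_width: 0.999
```

step_arm([
  {"claw": -1,"x": -0.01,"y": 0,"z": 0,"wx": 0,"wy": 0,"wz": 0},
  {"claw": -1,"x": -0.03,"y": 0,"z": 0,"wx": 0,"wy": 0,"wz": 0},
  {"claw": -1,"x": -0.05,"y": 0,"z": 0,"wx": 0,"wy": 0,"wz": 0},
  {"claw": -1,"x": -0.065,"y": 0,"z": 0,"wx": 0,"wy": 0,"wz": 0},
  {"claw": -1,"x": -0.075,"y": 0,"z": 0,"wx": 0,"wy": 0,"wz": 0},
  {"claw": -1,"x": -0.085,"y": 0,"z": 0,"wx": 0,"wy": 0,"wz": 0},
  {"claw": -1,"x": -0.085,"y": 0,"z": 0,"wx": 0,"wy": 0,"wz": 0},
  {"claw": -1,"x": -0.085,"y": 0,"z": 0,"wx": 0,"wy": 0,"wz": 0},
])

```text
time: 28.75
tool_pos: [0.5325, 0.031, -0.0063]
tool_rot: [-0.006, -0.072, 0.997, -0.0]
contact_force: [-15.8, -3.4, 14.0]
gripper_width: 1.005
```

```bash
python3 - <<'E'
from h import *
n=now();print(n,inj(n),state()['contact_force'],state()['ft_torque'])
E
```

```text
[np.float64(0.5325023559710609), np.float64(0.030969077826199495), np.float64(-0.006267234749890497), np.float64(-2.9976568943284225)] (np.float64(-0.0662), np.float64(-0.0599)) [-15.82894054  -3.3690971   13.96676101] [-0.49424335  2.48164416 -0.07010442]
```

step_arm([
  {"claw": -1,"x": 0.08,"y": 0,"z": 0,"wx": 0,"wy": 0,"wz": 0},
  {"claw": -1,"x": 0.25,"y": 0,"z": 0,"wx": 0,"wy": 0,"wz": 0},
  {"claw": -1,"x": 0.25,"y": 0.3,"z": 0,"wx": 0,"wy": 0,"wz": 0},
  {"claw": -1,"x": 0.25,"y": 0.8,"z": 0,"wx": 0,"wy": 0,"wz": 0},
  {"claw": -1,"x": 0.25,"y": 1,"z": 0,"wx": 0,"wy": 0,"wz": 0},
  {"claw": -1,"x": 0.25,"y": 1,"z": 0,"wx": 0,"wy": 0,"wz": 0},
  {"claw": -1,"x": 0.12,"y": 1,"z": 0,"wx": 0,"wy": 0,"wz": 0},
  {"claw": -1,"x": 0.08,"y": 1,"z": 0,"wx": 0,"wy": 0,"wz": 0},
])

```text
time: 29.75
tool_pos: [0.5169, 0.1287, -0.0052]
tool_rot: [0.001, -0.071, 0.997, -0.0]
contact_force: [-0.2, -0.8, 0.7]
gripper_width: 0.999
```

step_arm([
  {"claw": -1,"x": 0,"y": 0.1,"z": 0,"wx": 0,"wy": 0,"wz": 0},
  {"claw": -1,"x": 0,"y": 0.2,"z": 0,"wx": 0,"wy": 0,"wz": 0},
  {"claw": -1,"x": -0.04,"y": 0.2,"z": 0,"wx": 0,"wy": 0,"wz": 0},
  {"claw": -1,"x": -0.055,"y": 0.2,"z": 0,"wx": 0,"wy": 0,"wz": 0},
  {"claw": -1,"x": -0.07,"y": 0.2,"z": 0,"wx": 0,"wy": 0,"wz": 0},
  {"claw": -1,"x": -0.08,"y": 0.2,"z": 0,"wx": 0,"wy": 0,"wz": 0},
  {"claw": -1,"x": -0.08,"y": 0.2,"z": 0,"wx": 0,"wy": 0,"wz": 0},
  {"claw": -1,"x": -0.08,"y": 0.2,"z": 0,"wx": 0,"wy": 0,"wz": 0},
])

```text
time: 30.75
tool_pos: [0.5153, 0.1503, -0.0064]
tool_rot: [-0.006, -0.072, 0.997, -0.0]
contact_force: [-15.9, 0.4, 13.3]
gripper_width: 1.002
```

```bash
python3 - <<'E'
from h import *
n=now();print(n,inj(n),state()['contact_force'],state()['ft_torque'])
E
```

```text
[np.float64(0.515330790751202), np.float64(0.15029835848221615), np.float64(-0.006424625376518906), np.float64(-2.9979531991718686)] (np.float64(-0.0662), np.float64(0.0606)) [-15.85516317   0.37892726  13.30500035] [-0.13174396  2.40275729 -0.03437205]
```

```bash
python3 - <<'E'
from h import *
b={'L':np.array([402,48])/[5,4.8]+[240,165],'R':np.array([541,158])/[5,4.8]+[240,165]}
for k,s in(('L',1),('R',-1)):
  best=min(np.arange(1.5,3.4,.01),key=lambda a:np.linalg.norm(proj('side',jw(J,[[.01-.08*np.cos(a),s*(.1-.08*np.sin(a)),.1127+.0025*a]]))-b[k]))
  print(k,best)
n=now(); n[3]+=2*P
rows(n,[jp(-.1,.06,0,P),jp(-.1,.06,.09,P),jp(-.02,.07,.15,2.55),LL(2.55,.15),LL(2.55,.09)])
E
```

```text
L 2.580000000000001
R 2.570000000000001
x 0.338 y -0.006 z -0.064 wz 0.000
x 0.338 y -0.006 z -0.964 wz 0.000
x -0.462 y 0.093 z -1.564 wz 0.296
x -1.244 y 0.069 z -1.564 wz 0.296
x -1.244 y 0.069 z -0.964 wz 0.296
```

step_arm([
  {"claw": -1,"x": 0.1,"y": 0,"z": 0,"wx": 0,"wy": 0,"wz": 0},
  {"claw": -1,"x": 0.25,"y": 0,"z": 0,"wx": 0,"wy": 0,"wz": 0},
  {"claw": -1,"x": 0.3,"y": 0,"z": -0.3,"wx": 0,"wy": 0,"wz": 0},
  {"claw": 0.4,"x": 0.3,"y": 0,"z": -0.9,"wx": 0,"wy": 0,"wz": 0.05},
  {"claw": 0.4,"x": 0.3,"y": 0,"z": -1,"wx": 0,"wy": 0,"wz": 0.14},
  {"claw": 0.4,"x": 0.3,"y": 0,"z": -1,"wx": 0,"wy": 0,"wz": 0.23},
  {"claw": 0.4,"x": 0.3,"y": 0,"z": -1,"wx": 0,"wy": 0,"wz": 0.3},
  {"claw": 0.4,"x": 0.3,"y": 0,"z": -1,"wx": 0,"wy": 0,"wz": 0.3},
])

```text
time: 31.75
tool_pos: [0.4901, 0.1459, 0.0942]
tool_rot: [0.0, 0.226, 0.974, 0.0]
contact_force: [0.4, -0.4, 0.4]
gripper_width: 0.301
```

```bash
python3 - <<'E'
from h import *
n=now(); print(n,inj(n))
rows(n,[jp(-.1,.06,.16,2.58),LL(2.58,.155)])
E
```

```text
[np.float64(0.49012762344776467), np.float64(0.1458756376788845), np.float64(0.09421484019663533), np.float64(2.68633248472056)] (np.float64(-0.0918), np.float64(0.0599))
x 0.069 y -0.045 z -0.658 wz -0.018
x -1.195 y 0.926 z -0.608 wz -0.018
```

step_arm([
  {"claw": 0.4,"x": 0,"y": 0,"z": -0.6,"wx": 0,"wy": 0,"wz": -0.02},
  {"claw": 0.4,"x": -0.3,"y": 0.23,"z": -0.6,"wx": 0,"wy": 0,"wz": -0.02},
  {"claw": 0.4,"x": -0.7,"y": 0.54,"z": -0.6,"wx": 0,"wy": 0,"wz": -0.02},
  {"claw": 0.4,"x": -1,"y": 0.78,"z": -0.6,"wx": 0,"wy": 0,"wz": -0.02},
  {"claw": 0.4,"x": -1,"y": 0.78,"z": -0.6,"wx": 0,"wy": 0,"wz": -0.02},
  {"claw": 0.4,"x": -1,"y": 0.78,"z": -0.6,"wx": 0,"wy": 0,"wz": -0.02},
  {"claw": 0.4,"x": -1,"y": 0.78,"z": -0.6,"wx": 0,"wy": 0,"wz": -0.02},
  {"claw": 0.4,"x": -1,"y": 0.78,"z": -0.6,"wx": 0,"wy": 0,"wz": -0.02},
])

```text
time: 32.75
tool_pos: [0.614, 0.1718, 0.1546]
tool_rot: [0.0, 0.207, 0.978, 0.0]
contact_force: [-0.3, -0.2, -0.5]
gripper_width: 0.299
```

```bash
python3 - <<'E'
from h import *
n=now(); print(n,inj(n))
rows(n,[LL(2.58,.155),LL(2.58,.09),LL(2.5,.09),LL(2.35,.09)])
cv2.imwrite("pics/w10.png",cv2.resize(grab_frame('wrist')[:,:,::-1],None,fx=1.55,fy=1.55))
E
```

```text
[np.float64(0.6140321445129137), np.float64(0.1718476855286418), np.float64(0.15455519792338454), np.float64(2.725174452604958)] (np.float64(0.0346), np.float64(0.0679))
x -0.202 y 0.140 z -0.004 wz 0.001
x -0.202 y 0.140 z 0.646 wz 0.001
x -0.200 y 0.094 z 0.646 wz 0.041
x -0.186 y 0.008 z 0.646 wz 0.116
```

View pics/w10.png

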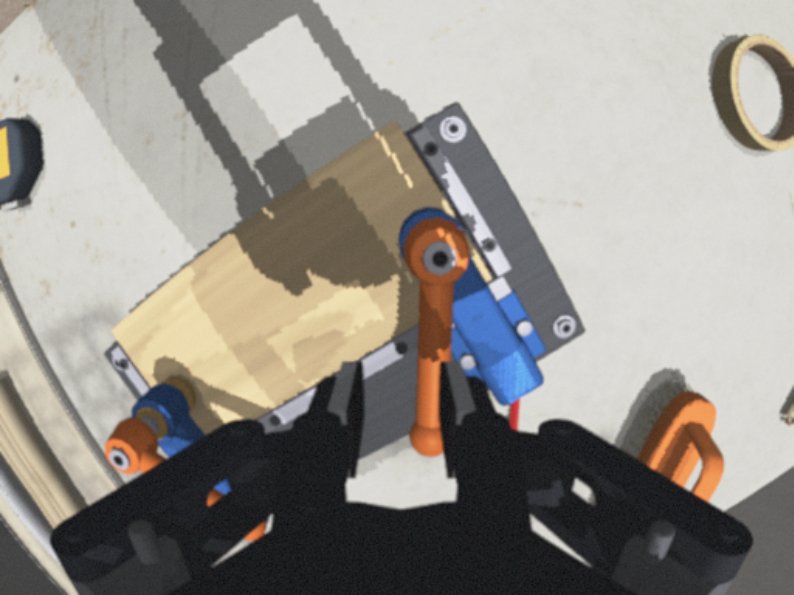

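step_arm([
  {"claw": 0.4,"x": -0.2,"y": 0.14,"z": 0,"wx": 0,"wy": 0,"wz": 0},
  {"claw": 0.4,"x": -0.2,"y": 0.14,"z": 0.05,"wx": 0,"wy": 0,"wz": 0},
  {"claw": 0.4,"x": -0.2,"y": 0.14,"z": 0.35,"wx": 0,"wy": 0,"wz": 0},
  {"claw": 0.4,"x": -0.2,"y": 0.14,"z": 0.64,"wx": 0,"wy": 0,"wz": 0},
  {"claw": 0.4,"x": -0.2,"y": 0.14,"z": 0.64,"wx": 0,"wy": 0,"wz": 0},
  {"claw": 0.4,"x": -0.2,"y": 0.095,"z": 0.64,"wx": 0,"wy": 0,"wz": 0.04},
  {"claw": 0.4,"x": -0.19,"y": 0.05,"z": 0.64,"wx": 0,"wy": 0,"wz": 0.08},
  {"claw": 0.4,"x": -0.185,"y": 0.01,"z": 0.64,"wx": 0,"wy": 0,"wz": 0.116},
])

```text
time: 33.8
tool_pos: [0.6326, 0.1666, 0.0916]
tool_rot: [0.001, 0.32, 0.948, 0.002]
contact_force: [2.8, 5.0, -4.6]
gripper_width: 0.3
```

```bash
python3 - <<'E'
from h import *
n=now(); print(n,LL(2.35,.09),inj(n),state()['contact_force'])
rows(LL(2.35,.09),[LL(a,.09) for a in 2.35-.155*np.arange(1,9)])
E
```

```text
[np.float64(0.6325608961186108), np.float64(0.16657136713234558), np.float64(0.09160663926144735), np.float64(2.490721283017752)] [np.float64(0.6313753663203923), np.float64(0.16506443966115278), np.float64(0.09), 2.4929] (np.float64(0.0521), np.float64(0.0601)) [ 2.79499204  4.96050584 -4.6387064 ]
x 0.007 y -0.090 z -0.000 wz 0.077
x 0.028 y -0.177 z -0.000 wz 0.155
x 0.062 y -0.260 z -0.000 wz 0.232
x 0.108 y -0.337 z -0.000 wz 0.310
x 0.166 y -0.406 z -0.000 wz 0.387
x 0.233 y -0.465 z -0.000 wz 0.465
x 0.309 y -0.513 z -0.000 wz 0.542
x 0.392 y -0.549 z -0.000 wz 0.620
```

step_arm([
  {"claw": 0.4,"x": 0.007,"y": -0.09,"z": 0,"wx": 0,"wy": 0,"wz": 0.077},
  {"claw": 0.4,"x": 0.028,"y": -0.177,"z": 0.01,"wx": 0,"wy": 0,"wz": 0.155},
  {"claw": 0.4,"x": 0.062,"y": -0.26,"z": 0.01,"wx": 0,"wy": 0,"wz": 0.232},
  {"claw": 0.4,"x": 0.108,"y": -0.337,"z": 0.02,"wx": 0,"wy": 0,"wz": 0.31},
  {"claw": 0.4,"x": 0.166,"y": -0.406,"z": 0.02,"wx": 0,"wy": 0,"wz": 0.387},
  {"claw": 0.4,"x": 0.233,"y": -0.465,"z": 0.02,"wx": 0,"wy": 0,"wz": 0.465},
  {"claw": 0.4,"x": 0.309,"y": -0.513,"z": 0.03,"wx": 0,"wy": 0,"wz": 0.542},
  {"claw": 0.4,"x": 0.392,"y": -0.549,"z": 0.03,"wx": 0,"wy": 0,"wz": 0.62},
])

```text
time: 34.8
tool_pos: [0.5695, 0.1452, 0.0895]
tool_rot: [0.002, 0.812, 0.584, 0.003]
contact_force: [5.5, -0.1, -4.0]
gripper_width: 0.302
```

```bash
python3 - <<'E'
from h import *
n=now(); print(n,LL(1.11,.087),inj(n),state()['contact_force'])
rows(LL(1.11,.087),[LL(a,.087) for a in (.95,.79,.63,.47,.31,.18,.08,.0)])
E
```

```text
[np.float64(0.5695134046202114), np.float64(0.1451604977695544), np.float64(0.08951095143979693), np.float64(1.2477359297173751)] [np.float64(0.5670276554301741), np.float64(0.14501094366956047), np.float64(0.087), 1.2529000000000001] (np.float64(-0.0133), np.float64(0.0478)) [ 5.53875679 -0.06992476 -4.0260075 ]
x 0.007 y -0.092 z -0.000 wz 0.080
x 0.029 y -0.182 z -0.000 wz 0.160
x 0.066 y -0.268 z -0.000 wz 0.240
x 0.115 y -0.346 z -0.000 wz 0.320
x 0.176 y -0.416 z -0.000 wz 0.400
x 0.233 y -0.465 z -0.000 wz 0.465
x 0.281 y -0.497 z -0.000 wz 0.515
x 0.322 y -0.520 z -0.000 wz 0.555
```

step_arm([
  {"claw": 0.4,"x": 0.007,"y": -0.092,"z": 0,"wx": 0,"wy": 0,"wz": 0.08},
  {"claw": 0.4,"x": 0.029,"y": -0.182,"z": 0.01,"wx": 0,"wy": 0,"wz": 0.16},
  {"claw": 0.4,"x": 0.066,"y": -0.268,"z": 0.01,"wx": 0,"wy": 0,"wz": 0.24},
  {"claw": 0.4,"x": 0.115,"y": -0.346,"z": 0.02,"wx": 0,"wy": 0,"wz": 0.32},
  {"claw": 0.4,"x": 0.176,"y": -0.416,"z": 0.02,"wx": 0,"wy": 0,"wz": 0.4},
  {"claw": 0.4,"x": 0.233,"y": -0.465,"z": 0.02,"wx": 0,"wy": 0,"wz": 0.465},
  {"claw": 0.4,"x": 0.281,"y": -0.497,"z": 0.02,"wx": 0,"wy": 0,"wz": 0.515},
  {"claw": 0.4,"x": 0.322,"y": -0.52,"z": 0.02,"wx": 0,"wy": 0,"wz": 0.555},
])

```text
time: 35.8
tool_pos: [0.5284, 0.1906, 0.0866]
tool_rot: [0.002, 0.998, 0.07, 0.0]
contact_force: [-0.6, -6.0, 0.4]
gripper_width: 0.302
```

```bash
python3 - <<'E'
from h import *
n=now(); print(n,LL(0,.085),inj(n),state()['contact_force'])
rows(LL(0,.085),[LL(a,.085,add=-a) for a in (-.05,-.1,-.15,-.2)])
E
```

```text
[np.float64(0.5284268033542877), np.float64(0.19063743224382698), np.float64(0.08659181449197538), np.float64(0.1404575030803698)] [np.float64(0.5277478413982014), np.float64(0.19184483657817353), np.float64(0.085), 0.1429] (np.float64(-0.0475), np.float64(0.0987)) [-0.64925221 -6.01995244  0.4132718 ]
x 0.001 y -0.029 z -0.000 wz -0.000
x 0.003 y -0.058 z -0.000 wz -0.000
x 0.007 y -0.087 z -0.000 wz -0.000
x 0.012 y -0.115 z -0.000 wz -0.000
```

step_arm([
  {"claw": 0.4,"x": 0,"y": -0.02,"z": 0,"wx": 0,"wy": 0,"wz": 0},
  {"claw": 0.4,"x": 0,"y": -0.04,"z": 0,"wx": 0,"wy": 0,"wz": 0},
  {"claw": 0.4,"x": 0,"y": -0.055,"z": 0,"wx": 0,"wy": 0,"wz": 0},
  {"claw": 0.4,"x": 0.005,"y": -0.07,"z": 0,"wx": 0,"wy": 0,"wz": 0},
  {"claw": 0.4,"x": 0.005,"y": -0.08,"z": 0,"wx": 0,"wy": 0,"wz": 0},
  {"claw": 0.4,"x": 0.005,"y": -0.09,"z": 0,"wx": 0,"wy": 0,"wz": 0},
  {"claw": 0.4,"x": 0.005,"y": -0.09,"z": 0,"wx": 0,"wy": 0,"wz": 0},
  {"claw": 0.4,"x": 0.005,"y": -0.09,"z": 0,"wx": 0,"wy": 0,"wz": 0},
])

```text
time: 36.8
tool_pos: [0.5264, 0.1984, 0.0861]
tool_rot: [0.003, 0.997, 0.071, -0.002]
contact_force: [-4.1, -9.6, 0.7]
gripper_width: 0.303
```

```bash
python3 - <<'E'
from h import *
n=now(); print(n,inj(n),state()['contact_force'])
E
```

```text
[np.float64(0.5264343957759049), np.float64(0.19844094464148282), np.float64(0.0860741764544193), np.float64(0.14294144359748978)] (np.float64(-0.0484), np.float64(0.1067)) [-4.06731821 -9.59145721  0.70026135]
```

step_arm([
  {"claw": 0.4,"x": 0,"y": -0.015,"z": 0,"wx": 0,"wy": 0,"wz": 0},
  {"claw": 0.4,"x": 0,"y": -0.03,"z": 0,"wx": 0,"wy": 0,"wz": 0},
  {"claw": 0.4,"x": 0,"y": -0.04,"z": 0,"wx": 0,"wy": 0,"wz": 0},
  {"claw": 0.4,"x": 0,"y": -0.04,"z": 0,"wx": 0,"wy": 0,"wz": 0},
  {"claw": 0.4,"x": 0,"y": -0.04,"z": 0,"wx": 0,"wy": 0,"wz": 0},
  {"claw": 0.4,"x": 0,"y": -0.04,"z": 0,"wx": 0,"wy": 0,"wz": 0},
  {"claw": 0.4,"x": 0,"y": -0.04,"z": 0,"wx": 0,"wy": 0,"wz": 0},
  {"claw": 0.4,"x": 0,"y": -0.04,"z": 0,"wx": 0,"wy": 0,"wz": 0},
])

```text
time: 37.8
tool_pos: [0.5264, 0.1989, 0.086]
tool_rot: [0.007, 0.997, 0.071, -0.002]
contact_force: [-3.4, -22.4, 3.3]
gripper_width: 0.303
```

```bash
python3 - <<'E'
from h import *
n=now(); print(n,inj(n),state()['contact_force'])
rows(n,[jp(-.06,.09,.15,0), LR(2.57,.155)])
E
```

```text
[np.float64(0.526355553951985), np.float64(0.19887047181462258), np.float64(0.08599426362111737), np.float64(0.14274496830474262)] (np.float64(-0.0484), np.float64(0.1072)) [ -3.37420653 -22.41621686   3.28139088]
x -0.116 y 0.172 z -0.640 wz -0.000
x 1.072 y 1.758 z -0.690 wz -0.286
```

The left lever stalls at 22 N against its stop, so it's fully tight. Next is the right lever.

step_arm([
  {"claw": 0.4,"x": 0,"y": 0.1,"z": 0,"wx": 0,"wy": 0,"wz": 0},
  {"claw": 0.4,"x": 0,"y": 0.11,"z": -0.3,"wx": 0,"wy": 0,"wz": 0},
  {"claw": 0.4,"x": 0,"y": 0.11,"z": -0.7,"wx": 0,"wy": 0,"wz": 0},
  {"claw": 0.4,"x": 0.1,"y": 0.3,"z": -0.7,"wx": 0,"wy": 0,"wz": -0.07},
  {"claw": 0.4,"x": 0.4,"y": 0.7,"z": -0.7,"wx": 0,"wy": 0,"wz": -0.16},
  {"claw": 0.4,"x": 0.6,"y": 1,"z": -0.7,"wx": 0,"wy": 0,"wz": -0.25},
  {"claw": 0.4,"x": 0.6,"y": 1,"z": -0.7,"wx": 0,"wy": 0,"wz": -0.286},
  {"claw": 0.4,"x": 0.6,"y": 1,"z": -0.7,"wx": 0,"wy": 0,"wz": -0.286},
])

```text
time: 38.8
tool_pos: [0.6011, 0.1145, 0.1566]
tool_rot: [0.0, 0.937, 0.349, 0.001]
contact_force: [-0.6, 0.6, -0.4]
gripper_width: 0.301
```

```bash
python3 - <<'E'
from h import *
n=now(); print(n,inj(n))
rows(n,[LR(2.57,.155),LR(2.57,.09),LR(2.5,.09),LR(2.42,.09)])
cv2.imwrite("pics/w11.png",cv2.resize(grab_frame('wrist')[:,:,::-1],None,fx=1.55,fy=1.55))
E
```

```text
[np.float64(0.6011047641237425), np.float64(0.1144591550552971), np.float64(0.15663179129018234), np.float64(0.713447632403062)] (np.float64(0.0136), np.float64(0.013))
x -0.060 y 0.931 z 0.016 wz -0.001
x -0.060 y 0.931 z 0.666 wz -0.001
x -0.062 y 0.890 z 0.666 wz -0.036
x -0.067 y 0.844 z 0.666 wz -0.076
```

View pics/w11.png

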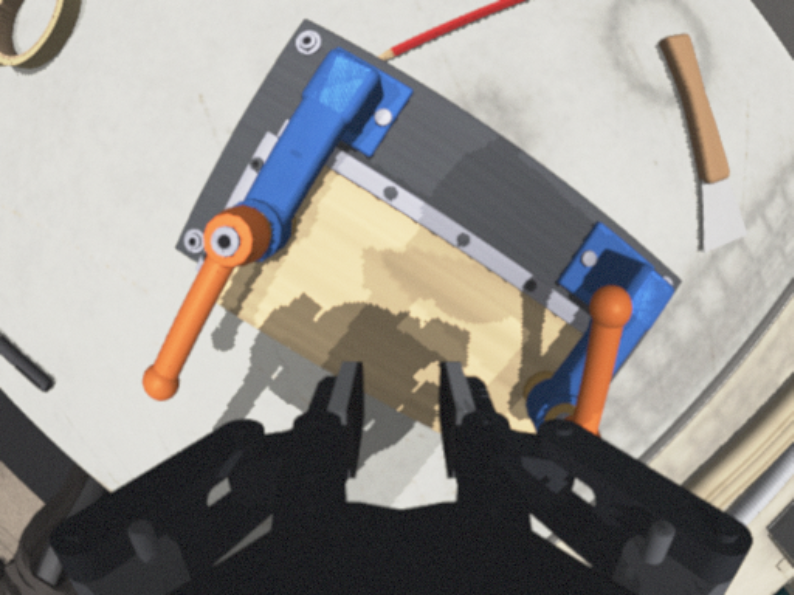

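step_arm([
  {"claw": 0.4,"x": -0.03,"y": 0.5,"z": 0,"wx": 0,"wy": 0,"wz": 0},
  {"claw": 0.4,"x": -0.06,"y": 0.93,"z": 0,"wx": 0,"wy": 0,"wz": 0},
  {"claw": 0.4,"x": -0.06,"y": 0.93,"z": 0.05,"wx": 0,"wy": 0,"wz": 0},
  {"claw": 0.4,"x": -0.06,"y": 0.93,"z": 0.35,"wx": 0,"wy": 0,"wz": 0},
  {"claw": 0.4,"x": -0.06,"y": 0.93,"z": 0.66,"wx": 0,"wy": 0,"wz": 0},
  {"claw": 0.4,"x": -0.06,"y": 0.93,"z": 0.66,"wx": 0,"wy": 0,"wz": 0},
  {"claw": 0.4,"x": -0.06,"y": 0.89,"z": 0.66,"wx": 0,"wy": 0,"wz": -0.036},
  {"claw": 0.4,"x": -0.067,"y": 0.844,"z": 0.66,"wx": 0,"wy": 0,"wz": -0.076},
])

```text
time: 39.85
tool_pos: [0.6519, 0.0464, 0.0911]
tool_rot: [0.002, 0.907, 0.421, 0.001]
contact_force: [3.6, -4.0, -4.0]
gripper_width: 0.302
```

```bash
python3 - <<'E'
from h import *
n=now(); print(n,LR(2.42,.09),inj(n),state()['contact_force'])
rows(LR(2.42,.09),[LR(a,.09) for a in 2.42-.16*np.arange(1,9)])
E
```

```text
[np.float64(0.6518875191120603), np.float64(0.04638433643296643), np.float64(0.0911493584811077), np.float64(0.8697364148695625)] [np.float64(0.6512830045280059), np.float64(0.04626785837966778), np.float64(0.09), 0.8644926535897932] (np.float64(0.0542), np.float64(-0.0617)) [ 3.60996809 -4.01101215 -4.02421185]
x -0.007 y -0.092 z -0.000 wz -0.080
x -0.029 y -0.182 z -0.000 wz -0.160
x -0.066 y -0.268 z -0.000 wz -0.240
x -0.115 y -0.346 z -0.000 wz -0.320
x -0.176 y -0.416 z -0.000 wz -0.400
x -0.247 y -0.475 z -0.000 wz -0.480
x -0.327 y -0.522 z -0.000 wz -0.560
x -0.414 y -0.556 z -0.000 wz -0.640
```

step_arm([
  {"claw": 0.4,"x": -0.007,"y": -0.092,"z": 0,"wx": 0,"wy": 0,"wz": -0.08},
  {"claw": 0.4,"x": -0.029,"y": -0.182,"z": 0.01,"wx": 0,"wy": 0,"wz": -0.16},
  {"claw": 0.4,"x": -0.066,"y": -0.268,"z": 0.01,"wx": 0,"wy": 0,"wz": -0.24},
  {"claw": 0.4,"x": -0.115,"y": -0.346,"z": 0.02,"wx": 0,"wy": 0,"wz": -0.32},
  {"claw": 0.4,"x": -0.176,"y": -0.416,"z": 0.02,"wx": 0,"wy": 0,"wz": -0.4},
  {"claw": 0.4,"x": -0.247,"y": -0.475,"z": 0.02,"wx": 0,"wy": 0,"wz": -0.48},
  {"claw": 0.4,"x": -0.327,"y": -0.522,"z": 0.03,"wx": 0,"wy": 0,"wz": -0.56},
  {"claw": 0.4,"x": -0.414,"y": -0.556,"z": 0.03,"wx": 0,"wy": 0,"wz": -0.64},
])

```text
time: 40.85
tool_pos: [0.5838, 0.0517, 0.089]
tool_rot: [0.003, 0.475, 0.88, 0.002]
contact_force: [5.5, 0.5, -3.2]
gripper_width: 0.305
```

```bash
python3 - <<'E'
from h import *
n=now(); print(n,LR(1.14,.087),inj(n),state()['contact_force'])
rows(LR(1.14,.087),[LR(a,.087) for a in (.98,.82,.66,.5,.34,.2,.09,.0)])
E
```

```text
[np.float64(0.5838445620884798), np.float64(0.051651333342085826), np.float64(0.08904219727777506), np.float64(2.1521999209495384)] [np.float64(0.5821605494145267), np.float64(0.05085765888527194), np.float64(0.087), 2.1444926535897935] (np.float64(-0.0124), np.float64(-0.0468)) [ 5.48268912  0.48927554 -3.23762248]
x -0.007 y -0.092 z -0.000 wz -0.080
x -0.029 y -0.182 z -0.000 wz -0.160
x -0.066 y -0.268 z -0.000 wz -0.240
x -0.115 y -0.346 z -0.000 wz -0.320
x -0.176 y -0.416 z -0.000 wz -0.400
x -0.238 y -0.468 z -0.000 wz -0.470
x -0.291 y -0.503 z -0.000 wz -0.525
x -0.338 y -0.527 z -0.000 wz -0.570
```

step_arm([
  {"claw": 0.4,"x": -0.007,"y": -0.092,"z": 0,"wx": 0,"wy": 0,"wz": -0.08},
  {"claw": 0.4,"x": -0.029,"y": -0.182,"z": 0.01,"wx": 0,"wy": 0,"wz": -0.16},
  {"claw": 0.4,"x": -0.066,"y": -0.268,"z": 0.01,"wx": 0,"wy": 0,"wz": -0.24},
  {"claw": 0.4,"x": -0.115,"y": -0.346,"z": 0.02,"wx": 0,"wy": 0,"wz": -0.32},
  {"claw": 0.4,"x": -0.176,"y": -0.416,"z": 0.02,"wx": 0,"wy": 0,"wz": -0.4},
  {"claw": 0.4,"x": -0.238,"y": -0.468,"z": 0.02,"wx": 0,"wy": 0,"wz": -0.47},
  {"claw": 0.4,"x": -0.291,"y": -0.503,"z": 0.02,"wx": 0,"wy": 0,"wz": -0.525},
  {"claw": 0.4,"x": -0.338,"y": -0.527,"z": 0.02,"wx": 0,"wy": 0,"wz": -0.57},
])

```text
time: 41.85
tool_pos: [0.5573, -0.0042, 0.0865]
tool_rot: [0.003, -0.074, 0.997, 0.001]
contact_force: [3.5, 6.2, -1.9]
gripper_width: 0.302
```

step_arm([
  {"claw": 0.4,"x": 0,"y": -0.02,"z": 0,"wx": 0,"wy": 0,"wz": 0},
  {"claw": 0.4,"x": 0,"y": -0.04,"z": 0,"wx": 0,"wy": 0,"wz": 0},
  {"claw": 0.4,"x": 0,"y": -0.055,"z": 0,"wx": 0,"wy": 0,"wz": 0},
  {"claw": 0.4,"x": -0.005,"y": -0.07,"z": 0,"wx": 0,"wy": 0,"wz": 0},
  {"claw": 0.4,"x": -0.005,"y": -0.08,"z": 0,"wx": 0,"wy": 0,"wz": 0},
  {"claw": 0.4,"x": -0.005,"y": -0.09,"z": 0,"wx": 0,"wy": 0,"wz": 0},
  {"claw": 0.4,"x": -0.005,"y": -0.09,"z": 0,"wx": 0,"wy": 0,"wz": 0},
  {"claw": 0.4,"x": -0.005,"y": -0.09,"z": 0,"wx": 0,"wy": 0,"wz": 0},
])

```text
time: 42.85
tool_pos: [0.5574, -0.0113, 0.0859]
tool_rot: [0.0, -0.073, 0.997, 0.003]
contact_force: [-2.0, 10.7, 0.5]
gripper_width: 0.294
```

```bash
python3 - <<'E'
from h import *
n=now(); print(n,inj(n),state()['contact_force'])
E
```

```text
[np.float64(0.5574380903879879), np.float64(-0.011325837415533167), np.float64(0.08592910128099077), np.float64(-2.9957725857796107)] (np.float64(-0.0475), np.float64(-0.1053)) [-2.0191103  10.6778035   0.54491763]
```

step_arm([
  {"claw": 0.4,"x": 0,"y": -0.015,"z": 0,"wx": 0,"wy": 0,"wz": 0},
  {"claw": 0.4,"x": 0,"y": -0.03,"z": 0,"wx": 0,"wy": 0,"wz": 0},
  {"claw": 0.4,"x": 0,"y": -0.04,"z": 0,"wx": 0,"wy": 0,"wz": 0},
  {"claw": 0.4,"x": 0,"y": -0.04,"z": 0,"wx": 0,"wy": 0,"wz": 0},
  {"claw": 0.4,"x": 0,"y": -0.04,"z": 0,"wx": 0,"wy": 0,"wz": 0},
  {"claw": 0.4,"x": 0,"y": -0.04,"z": 0,"wx": 0,"wy": 0,"wz": 0},
  {"claw": 0.4,"x": 0,"y": -0.04,"z": 0,"wx": 0,"wy": 0,"wz": 0},
  {"claw": 0.4,"x": 0,"y": -0.04,"z": 0,"wx": 0,"wy": 0,"wz": 0},
])

```text
time: 43.85
tool_pos: [0.5574, -0.0117, 0.0857]
tool_rot: [-0.0, -0.073, 0.997, 0.007]
contact_force: [-3.6, 21.3, 2.6]
gripper_width: 0.299
```

step_arm([
  {"claw": 0.4,"x": 0,"y": 0.1,"z": 0,"wx": 0,"wy": 0,"wz": 0},
  {"claw": 0.4,"x": 0,"y": 0.11,"z": -0.3,"wx": 0,"wy": 0,"wz": 0},
  {"claw": 0.4,"x": 0,"y": 0.11,"z": -0.7,"wx": 0,"wy": 0,"wz": 0},
  {"claw": 0.4,"x": 0.3,"y": 0.11,"z": -1,"wx": 0,"wy": 0,"wz": 0},
  {"claw": 0.4,"x": 0.8,"y": 0.11,"z": -1,"wx": 0,"wy": 0,"wz": 0},
  {"claw": 0.4,"x": 1,"y": 0.11,"z": -1,"wx": 0,"wy": 0,"wz": 0},
  {"claw": 0.4,"x": 1,"y": 0.11,"z": -1,"wx": 0,"wy": 0,"wz": 0},
  {"claw": 0.4,"x": 1,"y": 0.11,"z": -1,"wx": 0,"wy": 0,"wz": 0},
])

```text
time: 44.85
tool_pos: [0.4586, -0.0224, 0.1854]
tool_rot: [0.001, -0.073, 0.997, -0.0]
contact_force: [0.6, -0.7, -0.6]
gripper_width: 0.305
```

```bash
python3 - <<'E'
from h import *
n=now(); print(n,inj(n))
for c in('scene','side'):
  cv2.imwrite(f"pics/{c}12.png",grab_frame(c)[:,:,::-1])
A=jw(J,[[-.055,-.12,.03],[-.055,.12,.03],[-.055,-.12,.01],[-.055,.12,.01],[.055,-.12,.03],[.055,.12,.03],[-.07,-.1,.1127],[-.07,.1,.1127]])
s=cv2.imread("pics/side12.png")[165:290,240:400]; cv2.imwrite("pics/side12z.png",cv2.resize(s,None,fx=5,fy=4.8,interpolation=cv2.INTER_CUBIC))
s=cv2.imread("pics/scene12.png")[170:275,265:435]; cv2.imwrite("pics/scene12z.png",cv2.resize(s,None,fx=4.7,fy=4.7,interpolation=cv2.INTER_CUBIC))
for c,o,k in(('side',[240,165],[5,4.8]),('scene',[265,170],[4.7,4.7])):
  im=cv2.imread(f'pics/{c}12z.png'); q=(proj(c,A)-o)*k
  for u in q: cv2.circle(im,(int(u[0]),int(u[1])),2,(0,0,255),-1)
  cv2.imwrite(f'pics/{c}12zo.png',im)
E
```

```text
[np.float64(0.45855907830849835), np.float64(-0.022400831301458847), np.float64(0.18543456936503735), np.float64(-2.99622597494122)] (np.float64(-0.147), np.float64(-0.1022))
```

View pics/side12zo.png

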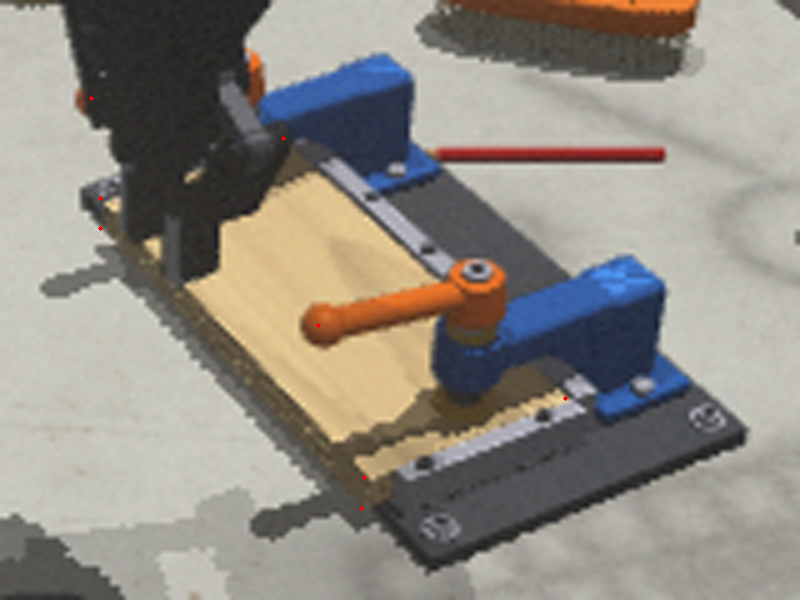

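View pics/scene12zo.png

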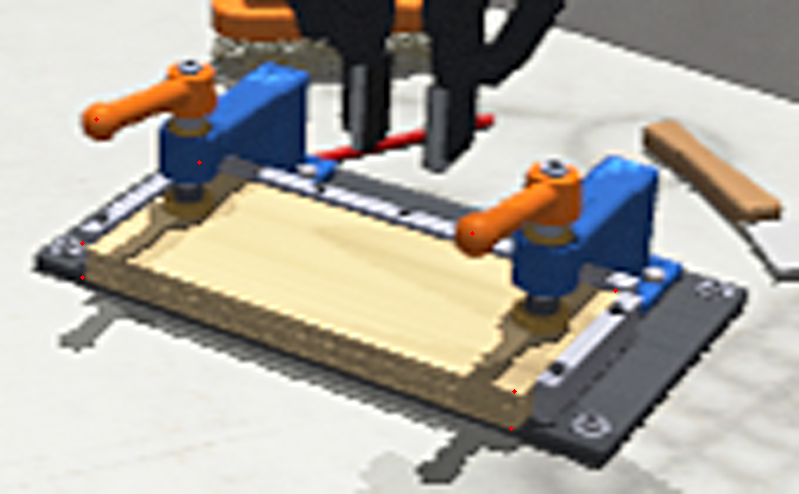

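View pics/side12.png

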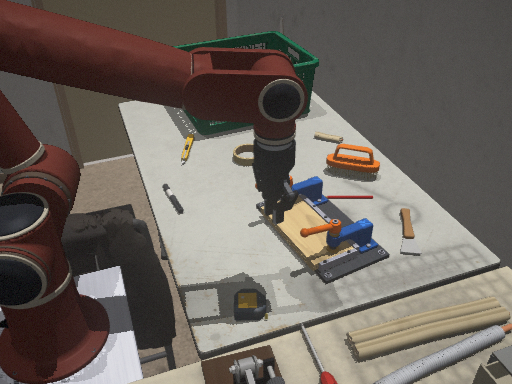

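Both levers are back at their starting tight positions, with their balls matching the prediction to a pixel or two. The pack's front face matches the flush outline. The marker, tape roll and tape measure are unmoved, and the robot is clear. I'm handing in.

```bash
python3 - <<'E'
from plant import *
print(state()['time'],state()['contact_force']); print(job_done())
E
```

```text
44.95 [ 0.03576392  0.20073904 -0.01577486]
the job is handed in; nothing more can be done
None
```

I loosened both clamps, pushed all five plates back against the fence and tightened both levers again. I handed the job in at about 45 s of the 72 s allowed.

- **Loosening:** The right lever bound counter-clockwise, so I stopped at about 10 N. It turned freely clockwise, so the right screw is the left-hand thread. The left lever loosened counter-clockwise on the first try. The side camera put both at about 2.57 rad open (roughly 0.41 of a turn).
- **Plates:** I pushed the pack at the centre and then near each end. It stopped at the same depth, to within 0.2 mm, in all three places. The camera views match the flush outline to about 1 mm.
- **Tightening:** I pushed each lever until it stalled at 21–22 N on its stop. In the last pictures both point to the jig's front, as they did at the start. In the side view the gripper hides most of the left one.
- **Other objects:** The tape measure and the marker look unmoved in the last side picture. The tape roll is partly hidden by the arm there, but what shows is in its original place.

**Unexplained reading:** The plate pushes also gave a vertical force on the tool, 13–24 N at the stops. I put it down to friction at the fingers as the wrist flexed slightly, and saw no effect on the plates.

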